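Share out the shortbread and put the carton away flat

TASK

Share all the shortbread fingers on the wooden board equally between the plates that are out: deal them round, one to every plate in turn, until the board is empty and every plate holds the same number (a third one may lie on top of the first two). Also put the tall biscuit carton away: tip it over onto its back, picture side up, across the edge of the marble slab it stands against, and slide it straight along the slab under the wire rack until more than half of its length is beneath the rack. Leave the jam jar and the pepper mill where they are.

Things in the scene. Friction and masses are not known exactly. Their poses are not given: they have to be found in the camera images.
- biscuit1: shortbread finger, pale golden bar 76 x 25 x 18 mm (its x, y, z), 35 g; origin at the centre of its underside, x along its length. All six are alike and lie side by side on the wooden board at the start
- biscuit2: shortbread finger, pale golden bar 76 x 25 x 18 mm (its x, y, z), 35 g; origin at the centre of its underside, x along its length. All six are alike and lie side by side on the wooden board at the start
- biscuit3: shortbread finger, pale golden bar 76 x 25 x 18 mm (its x, y, z), 35 g; origin at the centre of its underside, x along its length. All six are alike and lie side by side on the wooden board at the start
- biscuit4: shortbread finger, pale golden bar 76 x 25 x 18 mm (its x, y, z), 35 g; origin at the centre of its underside, x along its length. All six are alike and lie side by side on the wooden board at the start
- biscuit5: shortbread finger, pale golden bar 76 x 25 x 18 mm (its x, y, z), 35 g; origin at the centre of its underside, x along its length. All six are alike and lie side by side on the wooden board at the start
- biscuit6: shortbread finger, pale golden bar 76 x 25 x 18 mm (its x, y, z), 35 g; origin at the centre of its underside, x along its length. All six are alike and lie side by side on the wooden board at the start
- plate1: round white side plate, 156 mm across and 14 mm high at the rim, 0.3 kg, loose on the worktop, its middle about 5 mm above the worktop and rising gently to the rim, so that a finger laid on it rests 5 to 10 mm up; origin at the centre of its underside, z up. Two or three of the three plates are out; an absent one reads None
- plate2: round white side plate, 156 mm across and 14 mm high at the rim, 0.3 kg, loose on the worktop, its middle about 5 mm above the worktop and rising gently to the rim, so that a finger laid on it rests 5 to 10 mm up; origin at the centre of its underside, z up. Two or three of the three plates are out; an absent one reads None
- plate3: round white side plate, 156 mm across and 14 mm high at the rim, 0.3 kg, loose on the worktop, its middle about 5 mm above the worktop and rising gently to the rim, so that a finger laid on it rests 5 to 10 mm up; origin at the centre of its underside, z up. Two or three of the three plates are out; an absent one reads None
- plate1_mid (a point): point on the axis of plate1, 15 mm above its underside; a finger counts as on the plate while its origin is within 60 mm of it
- plate2_mid (a point): point on the axis of plate2, 15 mm above its underside; a finger counts as on the plate while its origin is within 60 mm of it
- plate3_mid (a point): point on the axis of plate3, 15 mm above its underside; a finger counts as on the plate while its origin is within 60 mm of it
- board: wooden bread board, 180 x 220 x 15 mm (its x, y, z), fixed; origin at the centre of its underside. The six fingers lie on it lengthwise along its x, in two rows (x about -44 and +44 mm) of three (y about -78, 0 and +78 mm)
- slab: white marble pastry slab lying on the worktop, 440 mm long (x), 200 mm wide (y), 10 mm thick, fixed; origin at the worktop in the middle of its near end (the edge the carton stands against), x along its length away from the robot and under the rack
- rack: low chrome wire rack, 240 mm deep (x), 380 mm wide (y), fixed, standing astride the slab with the same x direction. Its origin is the same point as the slab's; the rack itself begins 195 mm farther along x (its front edge) and ends at x = 435 mm. Underside of its top 123 mm, upper side 129 mm above the worktop; open at front and back, side frames at y = +-187 mm
- carton: closed cardboard biscuit carton, 85 mm deep (x), 140 mm wide (y), 180 mm tall (z), 0.25 to 0.5 kg, loose, standing on the worktop with its back (+x side) to within about 10 mm of the near end of the slab; the picture is on its front (-x side); origin at the centre of its underside. On its back its x axis points down and its z axis along the slab, and it lies 85 mm high on the slab
- carton_mid (a point): middle of the carton, 90 mm above its origin along its z
- pepper_mill: wooden pepper mill, 54 mm across, 135 mm high; origin at the centre of its underside; leave it alone
- jam_jar: amber jam jar, 66 mm across, 90 mm high; origin at the centre of its underside; leave it alone
There are look-alikes about, which are no part of the job. What is shaped like the biscuit3 but orange or red is not meant.

How it is judged (in metres and radians):
On the way, in this order (a step that is already met when the one before it is completed fails the run):
1. every plate that is out holds exactly one finger (distance between any of biscuit1, biscuit2, biscuit3, biscuit4, biscuit5, biscuit6 and plate1_mid below 0.06 m and distance between any of biscuit1, biscuit2, biscuit3, biscuit4, biscuit5, biscuit6 and plate2_mid below 0.06 m and distance between any of biscuit1, biscuit2, biscuit3, biscuit4, biscuit5, biscuit6 and plate3_mid below 0.06 m and not (distance between each of biscuit1, biscuit2 and plate1_mid below 0.06 m or distance between each of biscuit1, biscuit3 and plate1_mid below 0.06 m or distance between each of biscuit2, biscuit3 and plate1_mid below 0.06 m or distance between each of biscuit4, biscuit5 and plate1_mid below 0.06 m or distance between each of biscuit4, biscuit6 and plate1_mid below 0.06 m or distance between each of biscuit5, biscuit6 and plate1_mid below 0.06 m or (distance between any of biscuit1, biscuit2, biscuit3 and plate1_mid below 0.06 m and distance between any of biscuit4, biscuit5, biscuit6 and plate1_mid below 0.06 m)) and not (distance between each of biscuit1, biscuit2 and plate2_mid below 0.06 m or distance between each of biscuit1, biscuit3 and plate2_mid below 0.06 m or distance between each of biscuit2, biscuit3 and plate2_mid below 0.06 m or distance between each of biscuit4, biscuit5 and plate2_mid below 0.06 m or distance between each of biscuit4, biscuit6 and plate2_mid below 0.06 m or distance between each of biscuit5, biscuit6 and plate2_mid below 0.06 m or (distance between any of biscuit1, biscuit2, biscuit3 and plate2_mid below 0.06 m and distance between any of biscuit4, biscuit5, biscuit6 and plate2_mid below 0.06 m)) and not (distance between each of biscuit1, biscuit2 and plate3_mid below 0.06 m or distance between each of biscuit1, biscuit3 and plate3_mid below 0.06 m or distance between each of biscuit2, biscuit3 and plate3_mid below 0.06 m or distance between each of biscuit4, biscuit5 and plate3_mid below 0.06 m or distance between each of biscuit4, biscuit6 and plate3_mid below 0.06 m or distance between each of biscuit5, biscuit6 and plate3_mid below 0.06 m or (distance between any of biscuit1, biscuit2, biscuit3 and plate3_mid below 0.06 m and distance between any of biscuit4, biscuit5, biscuit6 and plate3_mid below 0.06 m))), for 0.3 s.
2. every plate that is out holds exactly two fingers ((distance between each of biscuit1, biscuit2 and plate1_mid below 0.06 m or distance between each of biscuit1, biscuit3 and plate1_mid below 0.06 m or distance between each of biscuit2, biscuit3 and plate1_mid below 0.06 m or distance between each of biscuit4, biscuit5 and plate1_mid below 0.06 m or distance between each of biscuit4, biscuit6 and plate1_mid below 0.06 m or distance between each of biscuit5, biscuit6 and plate1_mid below 0.06 m or (distance between any of biscuit1, biscuit2, biscuit3 and plate1_mid below 0.06 m and distance between any of biscuit4, biscuit5, biscuit6 and plate1_mid below 0.06 m)) and (distance between each of biscuit1, biscuit2 and plate2_mid below 0.06 m or distance between each of biscuit1, biscuit3 and plate2_mid below 0.06 m or distance between each of biscuit2, biscuit3 and plate2_mid below 0.06 m or distance between each of biscuit4, biscuit5 and plate2_mid below 0.06 m or distance between each of biscuit4, biscuit6 and plate2_mid below 0.06 m or distance between each of biscuit5, biscuit6 and plate2_mid below 0.06 m or (distance between any of biscuit1, biscuit2, biscuit3 and plate2_mid below 0.06 m and distance between any of biscuit4, biscuit5, biscuit6 and plate2_mid below 0.06 m)) and (distance between each of biscuit1, biscuit2 and plate3_mid below 0.06 m or distance between each of biscuit1, biscuit3 and plate3_mid below 0.06 m or distance between each of biscuit2, biscuit3 and plate3_mid below 0.06 m or distance between each of biscuit4, biscuit5 and plate3_mid below 0.06 m or distance between each of biscuit4, biscuit6 and plate3_mid below 0.06 m or distance between each of biscuit5, biscuit6 and plate3_mid below 0.06 m or (distance between any of biscuit1, biscuit2, biscuit3 and plate3_mid below 0.06 m and distance between any of biscuit4, biscuit5, biscuit6 and plate3_mid below 0.06 m)) and not (distance between each of biscuit1, biscuit2, biscuit3 and plate1_mid below 0.06 m or distance between each of biscuit4, biscuit5, biscuit6 and plate1_mid below 0.06 m or (distance between each of biscuit1, biscuit2 and plate1_mid below 0.06 m and distance between any of biscuit4, biscuit5, biscuit6 and plate1_mid below 0.06 m) or (distance between each of biscuit1, biscuit3 and plate1_mid below 0.06 m and distance between any of biscuit4, biscuit5, biscuit6 and plate1_mid below 0.06 m) or (distance between each of biscuit2, biscuit3 and plate1_mid below 0.06 m and distance between any of biscuit4, biscuit5, biscuit6 and plate1_mid below 0.06 m) or (distance between each of biscuit4, biscuit5 and plate1_mid below 0.06 m and distance between any of biscuit1, biscuit2, biscuit3 and plate1_mid below 0.06 m) or (distance between each of biscuit4, biscuit6 and plate1_mid below 0.06 m and distance between any of biscuit1, biscuit2, biscuit3 and plate1_mid below 0.06 m) or (distance between each of biscuit5, biscuit6 and plate1_mid below 0.06 m and distance between any of biscuit1, biscuit2, biscuit3 and plate1_mid below 0.06 m)) and not (distance between each of biscuit1, biscuit2, biscuit3 and plate2_mid below 0.06 m or distance between each of biscuit4, biscuit5, biscuit6 and plate2_mid below 0.06 m or (distance between each of biscuit1, biscuit2 and plate2_mid below 0.06 m and distance between any of biscuit4, biscuit5, biscuit6 and plate2_mid below 0.06 m) or (distance between each of biscuit1, biscuit3 and plate2_mid below 0.06 m and distance between any of biscuit4, biscuit5, biscuit6 and plate2_mid below 0.06 m) or (distance between each of biscuit2, biscuit3 and plate2_mid below 0.06 m and distance between any of biscuit4, biscuit5, biscuit6 and plate2_mid below 0.06 m) or (distance between each of biscuit4, biscuit5 and plate2_mid below 0.06 m and distance between any of biscuit1, biscuit2, biscuit3 and plate2_mid below 0.06 m) or (distance between each of biscuit4, biscuit6 and plate2_mid below 0.06 m and distance between any of biscuit1, biscuit2, biscuit3 and plate2_mid below 0.06 m) or (distance between each of biscuit5, biscuit6 and plate2_mid below 0.06 m and distance between any of biscuit1, biscuit2, biscuit3 and plate2_mid below 0.06 m)) and not (distance between each of biscuit1, biscuit2, biscuit3 and plate3_mid below 0.06 m or distance between each of biscuit4, biscuit5, biscuit6 and plate3_mid below 0.06 m or (distance between each of biscuit1, biscuit2 and plate3_mid below 0.06 m and distance between any of biscuit4, biscuit5, biscuit6 and plate3_mid below 0.06 m) or (distance between each of biscuit1, biscuit3 and plate3_mid below 0.06 m and distance between any of biscuit4, biscuit5, biscuit6 and plate3_mid below 0.06 m) or (distance between each of biscuit2, biscuit3 and plate3_mid below 0.06 m and distance between any of biscuit4, biscuit5, biscuit6 and plate3_mid below 0.06 m) or (distance between each of biscuit4, biscuit5 and plate3_mid below 0.06 m and distance between any of biscuit1, biscuit2, biscuit3 and plate3_mid below 0.06 m) or (distance between each of biscuit4, biscuit6 and plate3_mid below 0.06 m and distance between any of biscuit1, biscuit2, biscuit3 and plate3_mid below 0.06 m) or (distance between each of biscuit5, biscuit6 and plate3_mid below 0.06 m and distance between any of biscuit1, biscuit2, biscuit3 and plate3_mid below 0.06 m))), for 0.3 s.
At the end, for the whole second after the job is handed in: All six fingers on the plates (within 60 mm of a plate point), equal numbers on each, plates flat; carton on its back (0.19 rad) under the rack, its middle past the front edge by 0 to 200 mm, at most 60 mm off the centre line and 0.26 rad off straight; all at rest ((distance between each of biscuit1, biscuit2 and plate1_mid below 0.06 m or distance between each of biscuit1, biscuit3 and plate1_mid below 0.06 m or distance between each of biscuit2, biscuit3 and plate1_mid below 0.06 m or distance between each of biscuit4, biscuit5 and plate1_mid below 0.06 m or distance between each of biscuit4, biscuit6 and plate1_mid below 0.06 m or distance between each of biscuit5, biscuit6 and plate1_mid below 0.06 m or (distance between any of biscuit1, biscuit2, biscuit3 and plate1_mid below 0.06 m and distance between any of biscuit4, biscuit5, biscuit6 and plate1_mid below 0.06 m)) and (distance between each of biscuit1, biscuit2 and plate2_mid below 0.06 m or distance between each of biscuit1, biscuit3 and plate2_mid below 0.06 m or distance between each of biscuit2, biscuit3 and plate2_mid below 0.06 m or distance between each of biscuit4, biscuit5 and plate2_mid below 0.06 m or distance between each of biscuit4, biscuit6 and plate2_mid below 0.06 m or distance between each of biscuit5, biscuit6 and plate2_mid below 0.06 m or (distance between any of biscuit1, biscuit2, biscuit3 and plate2_mid below 0.06 m and distance between any of biscuit4, biscuit5, biscuit6 and plate2_mid below 0.06 m)) and (distance between each of biscuit1, biscuit2 and plate3_mid below 0.06 m or distance between each of biscuit1, biscuit3 and plate3_mid below 0.06 m or distance between each of biscuit2, biscuit3 and plate3_mid below 0.06 m or distance between each of biscuit4, biscuit5 and plate3_mid below 0.06 m or distance between each of biscuit4, biscuit6 and plate3_mid below 0.06 m or distance between each of biscuit5, biscuit6 and plate3_mid below 0.06 m or (distance between any of biscuit1, biscuit2, biscuit3 and plate3_mid below 0.06 m and distance between any of biscuit4, biscuit5, biscuit6 and plate3_mid below 0.06 m)) and not ((distance between each of biscuit1, biscuit2, biscuit3 and plate1_mid below 0.06 m and distance between any of biscuit4, biscuit5, biscuit6 and plate1_mid below 0.06 m) or (distance between each of biscuit4, biscuit5, biscuit6 and plate1_mid below 0.06 m and distance between any of biscuit1, biscuit2, biscuit3 and plate1_mid below 0.06 m) or distance between each of biscuit1, biscuit2, biscuit4, biscuit5 and plate1_mid below 0.06 m or distance between each of biscuit1, biscuit2, biscuit4, biscuit6 and plate1_mid below 0.06 m or distance between each of biscuit1, biscuit2, biscuit5, biscuit6 and plate1_mid below 0.06 m or distance between each of biscuit1, biscuit3, biscuit4, biscuit5 and plate1_mid below 0.06 m or distance between each of biscuit1, biscuit3, biscuit4, biscuit6 and plate1_mid below 0.06 m or distance between each of biscuit1, biscuit3, biscuit5, biscuit6 and plate1_mid below 0.06 m or distance between each of biscuit2, biscuit3, biscuit4, biscuit5 and plate1_mid below 0.06 m or distance between each of biscuit2, biscuit3, biscuit4, biscuit6 and plate1_mid below 0.06 m or distance between each of biscuit2, biscuit3, biscuit5, biscuit6 and plate1_mid below 0.06 m) and not ((distance between each of biscuit1, biscuit2, biscuit3 and plate2_mid below 0.06 m and distance between any of biscuit4, biscuit5, biscuit6 and plate2_mid below 0.06 m) or (distance between each of biscuit4, biscuit5, biscuit6 and plate2_mid below 0.06 m and distance between any of biscuit1, biscuit2, biscuit3 and plate2_mid below 0.06 m) or distance between each of biscuit1, biscuit2, biscuit4, biscuit5 and plate2_mid below 0.06 m or distance between each of biscuit1, biscuit2, biscuit4, biscuit6 and plate2_mid below 0.06 m or distance between each of biscuit1, biscuit2, biscuit5, biscuit6 and plate2_mid below 0.06 m or distance between each of biscuit1, biscuit3, biscuit4, biscuit5 and plate2_mid below 0.06 m or distance between each of biscuit1, biscuit3, biscuit4, biscuit6 and plate2_mid below 0.06 m or distance between each of biscuit1, biscuit3, biscuit5, biscuit6 and plate2_mid below 0.06 m or distance between each of biscuit2, biscuit3, biscuit4, biscuit5 and plate2_mid below 0.06 m or distance between each of biscuit2, biscuit3, biscuit4, biscuit6 and plate2_mid below 0.06 m or distance between each of biscuit2, biscuit3, biscuit5, biscuit6 and plate2_mid below 0.06 m) and not ((distance between each of biscuit1, biscuit2, biscuit3 and plate3_mid below 0.06 m and distance between any of biscuit4, biscuit5, biscuit6 and plate3_mid below 0.06 m) or (distance between each of biscuit4, biscuit5, biscuit6 and plate3_mid below 0.06 m and distance between any of biscuit1, biscuit2, biscuit3 and plate3_mid below 0.06 m) or distance between each of biscuit1, biscuit2, biscuit4, biscuit5 and plate3_mid below 0.06 m or distance between each of biscuit1, biscuit2, biscuit4, biscuit6 and plate3_mid below 0.06 m or distance between each of biscuit1, biscuit2, biscuit5, biscuit6 and plate3_mid below 0.06 m or distance between each of biscuit1, biscuit3, biscuit4, biscuit5 and plate3_mid below 0.06 m or distance between each of biscuit1, biscuit3, biscuit4, biscuit6 and plate3_mid below 0.06 m or distance between each of biscuit1, biscuit3, biscuit5, biscuit6 and plate3_mid below 0.06 m or distance between each of biscuit2, biscuit3, biscuit4, biscuit5 and plate3_mid below 0.06 m or distance between each of biscuit2, biscuit3, biscuit4, biscuit6 and plate3_mid below 0.06 m or distance between each of biscuit2, biscuit3, biscuit5, biscuit6 and plate3_mid below 0.06 m) and (distance between biscuit1 and plate1_mid below 0.06 m or distance between biscuit1 and plate2_mid below 0.06 m or distance between biscuit1 and plate3_mid below 0.06 m) and (distance between biscuit2 and plate1_mid below 0.06 m or distance between biscuit2 and plate2_mid below 0.06 m or distance between biscuit2 and plate3_mid below 0.06 m) and (distance between biscuit3 and plate1_mid below 0.06 m or distance between biscuit3 and plate2_mid below 0.06 m or distance between biscuit3 and plate3_mid below 0.06 m) and (distance between biscuit4 and plate1_mid below 0.06 m or distance between biscuit4 and plate2_mid below 0.06 m or distance between biscuit4 and plate3_mid below 0.06 m) and (distance between biscuit5 and plate1_mid below 0.06 m or distance between biscuit5 and plate2_mid below 0.06 m or distance between biscuit5 and plate3_mid below 0.06 m) and (distance between biscuit6 and plate1_mid below 0.06 m or distance between biscuit6 and plate2_mid below 0.06 m or distance between biscuit6 and plate3_mid below 0.06 m) and angle between carton's own x axis and vertical above 2.95 rad and x of carton_mid in the frame of rack between 0.195 and 0.395 m and y of carton_mid in the frame of rack between -0.06 and 0.06 m and angle between the z axis of carton and the x axis of rack, either way round below 0.26 rad and linear speed of each of carton, biscuit1, biscuit2, biscuit3, biscuit4, biscuit5, biscuit6 below 0.02 m/s and height (world z) of each of plate1, plate2, plate3 below 0.015 m and angle between each of plate1, plate2, plate3's own z axis and vertical below 0.12 rad); the robot touches nothing.
It fails at once if the jam jar or the pepper mill is shifted by more than 3 cm (distance of any of pepper_mill, jam_jar from where it was at the start of the episode above 0.03 m).
Of plate1, plate2, plate3 only 2 to 3 are there at a start; the rules pass over those that are not, and their reading is None.
At some moment in a run one of biscuit1, biscuit2, biscuit3, biscuit4, biscuit5, biscuit6 may be knocked a few centimetres aside while the robot is not near it.
Once in a run the grip may slacken for a moment while it holds something.
It also fails if it takes over 200 s, if anything falls off the work surface, if the arm or the gripper's body presses on something with over 40 N, if the wrist force passes 120 N, or if a joint passes its speed limit or range.

ROBOT

A 6-joint arm with a two-finger parallel gripper is mounted at the origin on the work surface. World frame = base frame: x ahead of the robot, y to its left, z up, the work surface at z = 0. Lengths are in m, angles in degrees, forces in N, time in s.
With the tool pointing down it reaches from about 0.35 to 0.925 m from the base axis. Payload 6.4 kg.
Tool frame: the origin (TCP) lies at the centre of the arm's flange, where the gripper is bolted on; the fingertips stand 199 mm ahead of it and the grasp point (between the pads) lies 180 mm ahead of it; z points along the fingers, y is the direction in which the jaws open and shut (so a half turn about z gives the same grasp; the last joint's range is limited). The gripper opens to 94 mm and grips with 3 to 60 N. Pads are 16 mm wide; open, the fingers measure 119 mm over their backs; the gripper's body (75 mm by 177 mm) begins 78 mm behind the grasp point.
Start: joints at [55.571, 14.043, 89.255, -0, 76.702, -9.975], TCP at [0.269, 0.592, 0.405] pointing down, gripper open.
Joint ranges: [-179.41, 179.41], [-58.25, 129.5], [7.25, 145.43], [-54.29, 234.29], [11.92, 165.04], [-157.13, 157.13]. Speed limits (degrees/s): [147.25, 147.25, 180, 180, 180, 180].

INTERFACE

Orientations are given as a 3x3 rotation matrix whose columns are the frame's x, y, z axes.
In Python, from bench import bot gives the robot as it stands.
- The arm moves only by the tool apply_moves, never from a script. Its argument "rows" is a list of rows, each a list of 5 numbers: the shift along the world's x, y, z in cm, then the turn about the world's z in degrees, then the closure, from 0 (fully open) to 1 (shut). A call has 1 to 5 rows; each row shifts and turns the pose as measured when the row begins; what a row does not reach is not made up. A row lasts 1/12 s, in which the tool goes at most 41.7 mm and 7.16 degrees, less where a joint would pass 70% of its speed; a pose out of reach is approached as far as the arm can. A call with a gripper value outside its range is refused whole. The fingers move at their own pace and stop on an object; the grip force is fixed at half the most. Time passes only in rows, so rows that do not move let the fingers close. It gives the time, the measured TCP pose, the force and the opening at its end, in the units of the state.
- bot.sense(): the state, without advancing time (a new reading comes with each control period).
- bot.camera(name): name is "scene" or "top" or "wrist"; returns the picture (480x640x3 uint8, red, green, blue); there is no depth.
- bot.camera_model(name): a dict with "fx", "fy", "cx", "cy" (pixels), "R" (3x3) and "t" (3): a world point X has camera coordinates R X + t; the wrist camera has in their place "mount" (4x4, takes a point from camera to tool coordinates, whose origin is the TCP and whose axes are the flange's). Camera axes: x right, y down, z forward; pixel columns grow to the right and rows downward; lengths in m; the calibration is good to about 2 mm. A picture is of the moment at which its call begins: read the wrist's pose just before it. camera_model takes no time and is no camera call.
- bot.finish_job(): hands the job in, once; it reports no verdict.
Trained networks look in the newest picture that a camera, given by its name, has taken for a name from the list of things; names that differ only in an ending like _2 or _b are one class to them, and where a whole thing is asked for, a point or a joint stands for the part that bears it (a point fixed in the world has none). Each returns a list of dicts, best first, with "confidence" (0 to 1); they miss things now and then, are a little off and sometimes report something else, mostly with a low value. They report only what shows in the picture. A call takes as long as a camera call. They do not tell look-alikes from the thing itself.
- bot.search_frame(target, camera): "xy" ([column, row] in pixels, amid what is visible of it).
- bot.masks_of(target, camera): "region" (480x640 bool, what is visible of it) and "xy" ([column, row] in pixels, amid what is visible of it).
- bot.pinpoint(target, camera): "xy" ([column, row] in pixels: a listed point, or the origin of a listed thing).
The state is a dict: "clock": time; "joint_pos": joint angles; "joint_velocities": joint speeds; "joint_efforts": joint torques, N m; "tool_pos": TCP position; "ee_rot": TCP orientation; "contact_force": force on the tool from outside, world axes, zero at the start; "moment": the same for the moment, N m; "grip_width": opening from 0.0 (shut) to 1.0 (fully open).
Only numpy, scipy, OpenCV 4.12 (cv2) and the standard library are available. Lean on these libraries where they do the work, as an engineer would, in place of code of your own. Each camera call takes 0.05 s, during which the arm holds its last target. There are 200 camera calls.

## Working session

There is one attempt and no reset: what is moved stays moved. The work goes in short steps, Python scripts to look and compute and a tool call to move; the robot and the scene stay as the last step left them, time stands still between calls to the robot, and variables do not carry over. Pictures are saved under pics/ and viewed, on a budget of 14 in all, crops included, one or two more only if the job needs it, and the job is handed in when it is done.

Besides the shell and the picture viewer there is one more tool, called after "Call:" by a JSON object that holds its "api" and its "payload". apply_moves: Moves the arm, as the interface text tells. Its arguments: {"type":"object","properties":{"rows":{"type":"array"}},"required":["rows"]}

```bash
mkdir -p pics; ls; cat > h.py <<'E'
import numpy as np, cv2
from bench import bot
def pix2w(cam,xy,z):
    m=bot.camera_model(cam); R=np.array(m["R"]); t=np.array(m["t"])
    d=R.T@np.array([(xy[0]-m["cx"])/m["fx"],(xy[1]-m["cy"])/m["fy"],1]); c=-R.T@t
    return c+d*(z-c[2])/d[2]
def w2pix(cam,X):
    m=bot.camera_model(cam); p=np.array(m["R"])@np.array(X)+np.array(m["t"])
    return np.array([m["fx"]*p[0]/p[2]+m["cx"],m["fy"]*p[1]/p[2]+m["cy"]])
def save(cam,name):
    im=bot.camera(cam); cv2.imwrite("pics/"+name,im[:,:,::-1]); return im
E
python3 - <<'E'
from h import *
a=save("top","top0.png");b=save("scene","scene0.png")
for cam in("top","scene"):
    m=bot.camera_model(cam);print(cam,-np.array(m["R"]).T@np.array(m["t"]),m["fx"])
for n,z in(("biscuit1",.033),("plate1",.01),("board",.0),("slab",.0),("carton",0),("rack",0),("jam_jar",0),("pepper_mill",0)):
    for r in bot.pinpoint(n,"top"): print(n,np.round(r["xy"]),round(r["confidence"],2),np.round(pix2w("top",r["xy"],z),3))
print(bot.sense())
E
```

```text
pics
top [0.48035516 0.08492113 0.95554061] 454.32521235027707
scene [ 1.32018686 -0.16535325  0.98818112] 609.2743351778239
biscuit1 [384. 236.] 0.94 [ 0.555 -0.076  0.033]
biscuit1 [309. 239.] 0.94 [0.549 0.077 0.033]
biscuit1 [386. 340.] 0.74 [ 0.345 -0.078  0.033]
biscuit1 [347. 234.] 0.69 [ 0.56  -0.001  0.033]
biscuit1 [287. 340.] 0.69 [0.348 0.121 0.033]
biscuit1 [390. 273.] 0.66 [ 0.48  -0.087  0.033]
biscuit1 [309. 280.] 0.66 [0.466 0.076 0.033]
biscuit1 [349. 276.] 0.65 [ 0.475 -0.004  0.033]
plate1 [240. 208.] 0.93 [0.615 0.221 0.01 ]
plate1 [154. 278.] 0.9 [0.472 0.394 0.01 ]
plate1 [360. 168.] 0.72 [ 0.701 -0.031  0.01 ]
plate1 [389. 272.] 0.33 [ 0.482 -0.091  0.01 ]
board [346. 258.] 0.78 [ 0.512 -0.003  0.   ]
slab [489. 281.] 0.62 [ 0.461 -0.304  0.   ]
slab [346. 261.] 0.45 [ 0.506 -0.002  0.   ]
rack [345. 234.] 0.18 [0.563 0.001 0.   ]
jam_jar [127. 210.] 0.95 [0.613 0.458 0.   ]
pepper_mill [268. 134.] 0.76 [0.777 0.162 0.   ]
pepper_mill [241. 209.] 0.36 [0.615 0.22  0.   ]
{'clock': 0.5, 'joint_pos': array([ 5.55708789e+01,  1.40446190e+01,  8.92590696e+01,  6.81847246e-05,
        7.67014727e+01, -9.97601960e+00]), 'joint_velocities': array([ 0.15183657, -0.11755986,  0.03436466, -0.06798033,  0.03424355,
       -0.03532522]), 'joint_efforts': array([-2.07467465e-04, -4.15425825e+01, -3.14560747e+01,  6.85293018e-02,
        2.93755287e-02, -1.68713478e-05]), 'tool_pos': array([0.26906839, 0.59169238, 0.40460455]), 'ee_rot': array([[-9.10300292e-01,  4.13948518e-01, -5.18861949e-05],
       [ 4.13948521e-01,  9.10300289e-01, -7.36469179e-05],
       [ 1.67459857e-05, -8.85190245e-05, -9.99999996e-01]]), 'contact_force': array([-0.30016279,  0.27432599, -0.04166818]), 'moment': array([ 0.00284202, -0.02825486,  0.05969071]), 'grip_width': 1.002335480164085}
```

View pics/top0.png

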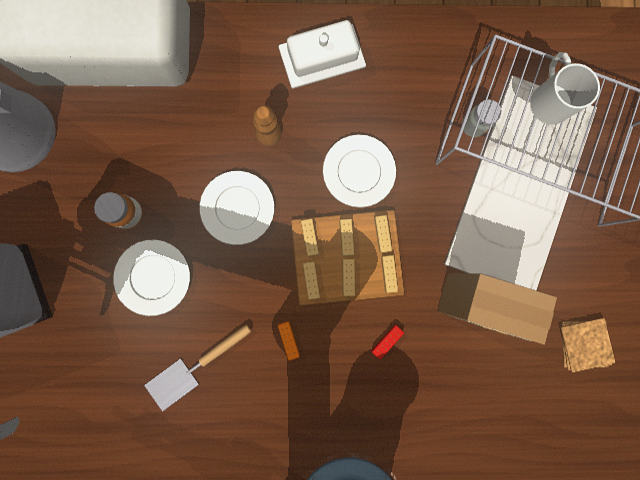

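View pics/scene0.png

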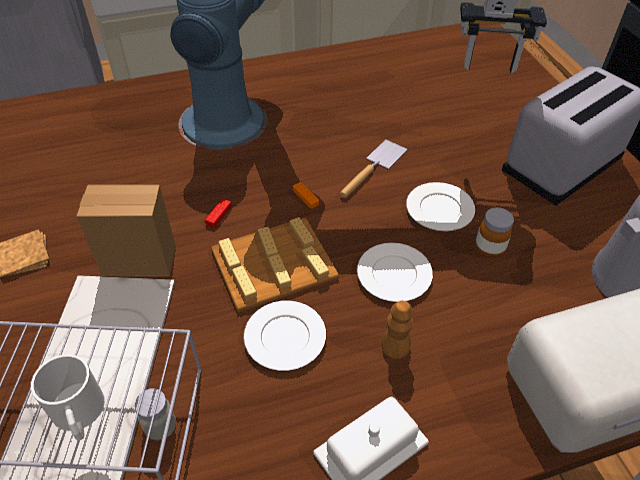

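The six pale fingers on the board (columns 305–392, rows 218–295) are the ones meant. The orange bar at (288,340) and the red one at (388,340) are look-alikes. Three plates are out: (237,207), (151,278) and (360,170).

```bash
python3 - <<'E'
from h import *
im=save("top","top1.png")
big=cv2.resize(im[200:365,270:420],None,fx=4,fy=4,interpolation=cv2.INTER_CUBIC);cv2.imwrite("pics/crop1.png",big[:600,:,::-1])
def rect(mask,z):
    c=max(cv2.findContours(mask.astype(np.uint8),0,cv2.CHAIN_APPROX_NONE)[0],key=cv2.contourArea)[:,0]
    P=np.array([pix2w("top",p,z)[:2] for p in c])*1000
    return cv2.minAreaRect(P.astype(np.float32)),P
for n,z in(("biscuit1",.033),("plate1",.012),("board",.015),("slab",.01),("jam_jar",.09),("pepper_mill",.1),("carton",.18)):
    for r in bot.masks_of(n,"top"):
        if r["confidence"]<.3: continue
        (c,s,a),P=rect(r["region"],z);print(n,np.round(r["xy"]),round(r["confidence"],2),np.round(c),np.round(s),round(a,1),r["region"].sum())
        if n in("slab","carton"): np.savez(n+".npz",m=r["region"])
E
```

```text
biscuit1 [349. 235.] 0.95 [553.   0.] [75. 26.] 3.5 458
biscuit1 [310. 281.] 0.79 [466.  72.] [74. 26.] 8.0 424
biscuit1 [387. 343.] 0.77 [343. -80.] [28. 74.] 46.5 506
biscuit1 [393. 271.] 0.75 [479. -86.] [76. 29.] 6.3 511
biscuit1 [123. 210.] 0.75 [611. 460.] [96. 69.] 63.3 1363
biscuit1 [384. 231.] 0.72 [561. -75.] [76. 28.] 7.6 490
biscuit1 [289. 341.] 0.64 [347. 118.] [75. 26.] 16.7 463
biscuit1 [349. 276.] 0.56 [473.  -3.] [76. 28.] 2.7 486
plate1 [360. 167.] 0.88 [697. -30.] [151. 150.] 44.7 4032
plate1 [236. 208.] 0.82 [619. 227.] [151. 152.] 0.1 4228
plate1 [150. 277.] 0.63 [473. 398.] [154. 153.] 89.9 4597
plate1 [348. 276.] 0.63 [472.  -4.] [25. 74.] 89.5 451
board [341. 257.] 0.57 [515.  -2.] [180. 222.] 5.5 6347
slab [517. 197.] 0.8 [ 576. -342.] [202. 239.] 69.3 15583
jam_jar [120. 210.] 0.62 [602. 438.] [89. 60.] 71.4 1269
pepper_mill [268. 126.] 0.83 [764. 161.] [79. 47.] 19.7 832
pepper_mill [350. 234.] 0.73 [550.   6.] [25. 72.] 89.5 492
carton [498. 302.] 0.61 [ 426. -244.] [194.  88.] 72.4 5508
```

View pics/crop1.png

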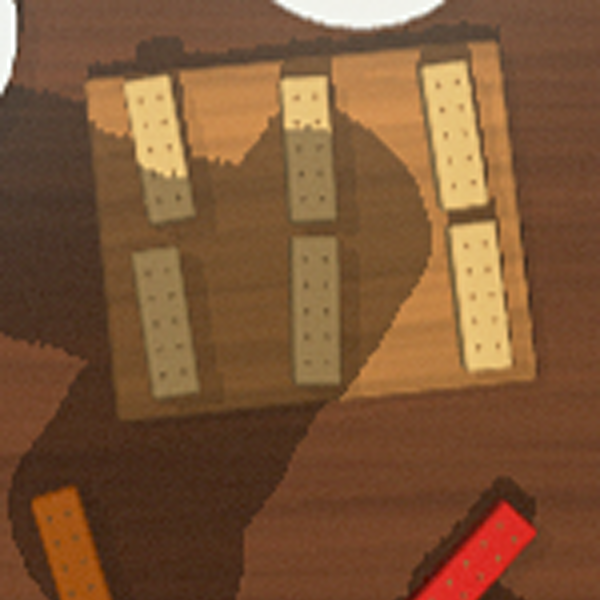

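The crop confirms six pale fingers on the board in two rows of three, with the orange and red bars off it. I'll take the one at pixel (310,281) first.

Call:
{"api": "apply_moves", "payload": {"rows": [[1.4,-3.7,-0.7,2.3,0.4],[1.4,-3.7,-0.7,2.3,0.4],[1.4,-3.7,-0.7,2.3,0.4],[1.4,-3.7,-0.7,2.3,0.4],[1.4,-3.7,-0.7,2.3,0.4]]}}

```text
clock: 1.32
tool_pos: [0.3379, 0.4056, 0.3704]
ee_rot: [[-0.979, 0.204, 0.003], [0.204, 0.979, 0.007], [-0.001, 0.007, -1.0]]
contact_force: [0.8, -0.5, -0.4]
grip_width: 0.681
```

Call:
{"api": "apply_moves", "payload": {"rows": [[1.4,-3.7,-0.7,2.3,0.4],[1.4,-3.7,-0.7,2.3,0.4],[1.4,-3.7,-0.7,2.3,0.4],[1.4,-3.7,-0.7,2.3,0.4],[0,0,0,0,0.4]]}}

```text
clock: 1.73
tool_pos: [0.3956, 0.2464, 0.3411]
ee_rot: [[-0.999, 0.04, 0.004], [0.04, 0.999, 0.006], [-0.004, 0.006, -1.0]]
contact_force: [-0.5, -0.4, -0.0]
grip_width: 0.602
```

Call:
{"api": "apply_moves", "payload": {"rows": [[1.4,-3.5,-0.8,2,0.4],[1.4,-3.5,-0.8,2,0.4],[1.4,-3.5,-0.8,2,0.4],[1.4,-3.5,-0.8,2,0.4],[1.4,-3.5,-0.8,2,0.4]]}}

```text
clock: 2.15
tool_pos: [0.4656, 0.07, 0.3037]
ee_rot: [[-0.989, -0.149, 0.011], [-0.149, 0.989, 0.011], [-0.012, 0.009, -1.0]]
contact_force: [0.4, 0.8, -0.3]
grip_width: 0.6
```

Call:
{"api": "apply_moves", "payload": {"rows": [[0,0,-1,0,0.4],[0,0,0,0,0.4]]}}

```text
clock: 2.32
tool_pos: [0.4676, 0.0649, 0.293]
ee_rot: [[-0.99, -0.141, 0.011], [-0.141, 0.99, 0.01], [-0.013, 0.008, -1.0]]
contact_force: [-0.3, 0.5, -0.8]
grip_width: 0.603
```

```bash
cat >> h.py <<'E'
def wmodel():
    s=bot.sense(); T=np.eye(4);T[:3,:3]=s["ee_rot"];T[:3,3]=s["tool_pos"]; m=bot.camera_model("wrist")
    return m,T@np.array(m["mount"])
def wpix2w(mm,xy,z):
    m,T=mm; d=T[:3,:3]@np.array([(xy[0]-m["cx"])/m["fx"],(xy[1]-m["cy"])/m["fy"],1]); c=T[:3,3]
    return c+d*(z-c[2])/d[2]
def look(cam="wrist",n="biscuit1",z=.033,kinds=True):
    """bars seen: centre mm, size, long-axis yaw deg in (-90,90], from masks"""
    s=bot.sense();mm=wmodel() if cam=="wrist" else None; bot.camera(cam)
    print("tcp",np.round(np.array(s["tool_pos"])*1000,1),"yYaw",round(float(np.degrees(np.arctan2(s["ee_rot"][1][1],s["ee_rot"][0][1]))),1),"g",round(s["grip_width"],3))
    for r in bot.masks_of(n,cam):
        if r["confidence"]<.3: continue
        c=max(cv2.findContours(r["region"].astype(np.uint8),0,cv2.CHAIN_APPROX_NONE)[0],key=cv2.contourArea)[:,0]
        P=np.array([(wpix2w(mm,p,z) if mm else pix2w(cam,p,z))[:2] for p in c])*1000
        (o,w,a)=cv2.minAreaRect(P.astype(np.float32))
        if w[0]<w[1]: a-=90
        a=(a+90)%180-90
        print(n,np.round(r["xy"]),round(r["confidence"],2),np.round(o,1),np.round(w),round(a,1))
E
python3 - <<'E'
from h import *
look(); save("wrist","w1.png"); look("top")
E
```

```text
tcp [467.6  64.9 293. ] yYaw 98.1 g 0.603
biscuit1 [338. 243.] 0.87 [465.3  75.7] [77. 26.] 8.7
biscuit1 [323. 341.] 0.83 [522.8  73. ] [24. 24.] 8.6
biscuit1 [110. 301.] 0.8 [522.5 -73.8] [ 8. 32.] -79.1
biscuit1 [105.  25.] 0.8 [348.5 -73.2] [29. 62.] -43.0
biscuit1 [434.  60.] 0.66 [347.7 116.6] [71. 27.] 17.8
biscuit1 [ 93. 232.] 0.64 [477.8 -80.8] [76. 33.] 6.2
biscuit1 [224. 236.] 0.6 [470.4   1.1] [77. 28.] 1.5
tcp [467.8  66.7 295.1] yYaw 98.3 g 0.599
biscuit1 [388. 339.] 0.9 [342.5 -79.6] [30. 76.] -42.9
biscuit1 [348. 234.] 0.79 [5.542e+02 2.000e-01] [76. 26.] 3.5
biscuit1 [381. 232.] 0.69 [561.2 -73.9] [79. 30.] 6.0
biscuit1 [308. 235.] 0.67 [555.9  75.7] [70. 24.] 13.8
biscuit1 [390. 272.] 0.58 [478.3 -87.1] [78. 29.] 5.5
```

View pics/w1.png

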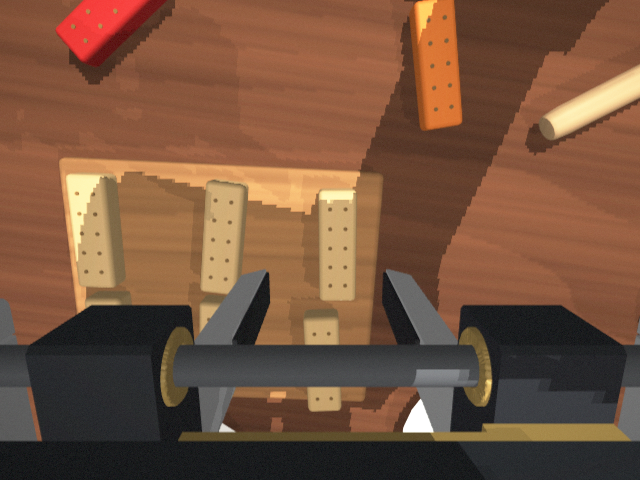

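Call:
{"api": "apply_moves", "payload": {"rows": [[-0.4,0.6,-2,0,0.4],[0,0,-2.5,0,0.4],[0,0,-2,0,0.4],[0,0,-1,0,0.4],[0,0,0,0,0.4]]}}

```text
clock: 2.98
tool_pos: [0.4637, 0.0791, 0.2226]
ee_rot: [[-0.987, -0.156, 0.026], [-0.156, 0.988, 0.009], [-0.027, 0.005, -1.0]]
contact_force: [0.3, 0.2, 0.1]
grip_width: 0.6
```

Call:
{"api": "apply_moves", "payload": {"rows": [[-0.2,-0.5,-0.4,0,0.4],[0,0,0,0,0.4],[0,0,0,0,1],[0,0,0,0,1],[0,0,0,0,1]]}}

```text
clock: 3.4
tool_pos: [0.4627, 0.0748, 0.2219]
ee_rot: [[-0.987, -0.159, 0.032], [-0.158, 0.987, 0.009], [-0.033, 0.004, -0.999]]
contact_force: [0.3, -0.0, -0.4]
grip_width: 0.425
```

Call:
{"api": "apply_moves", "payload": {"rows": [[0,0,0,0,1],[0,0,2,0,1],[0,0,3,0,1],[0,0,3,0,1]]}}

```text
clock: 3.73
tool_pos: [0.4603, 0.0746, 0.2995]
ee_rot: [[-0.987, -0.157, 0.02], [-0.157, 0.988, 0.01], [-0.021, 0.007, -1.0]]
contact_force: [0.8, -0.6, -0.5]
grip_width: 0.139
```

Call:
{"api": "apply_moves", "payload": {"rows": [[0,0,0,0,0.4],[0,0,0,0,0.4],[0,0,0,0,0.4],[0,0,0,0,0.4],[0,0,0,0,0.4]]}}

```text
clock: 4.15
tool_pos: [0.4622, 0.0743, 0.3053]
ee_rot: [[-0.987, -0.157, 0.032], [-0.157, 0.988, 0.009], [-0.033, 0.004, -0.999]]
contact_force: [-0.3, -0.4, 0.3]
grip_width: 0.458
```

```bash
python3 - <<'E'
from h import *
look(); print(np.round(bot.sense()["ee_rot"],3))
E
```

```text
tcp [462.2  74.3 305.3] yYaw 99.0 g 0.458
biscuit1 [326. 237.] 0.8 [464.7  75.8] [76. 25.] 8.4
biscuit1 [ 92. 224.] 0.76 [477.8 -80.8] [77. 32.] 6.0
biscuit1 [214. 301.] 0.7 [525.2   2.5] [30. 27.] 3.4
biscuit1 [101. 297.] 0.67 [536.4 -71.9] [38. 32.] 7.7
biscuit1 [216. 230.] 0.66 [470.8   1.1] [78. 28.] 0.7
biscuit1 [308. 329.] 0.61 [527.1  73.9] [34. 25.] 9.1
biscuit1 [427.  65.] 0.57 [347.3 117.5] [71. 27.] 17.2
[[-0.987 -0.157  0.031]
 [-0.157  0.988  0.009]
 [-0.032  0.004 -0.999]]
```

Call:
{"api": "apply_moves", "payload": {"rows": [[-0.2,0,-2.5,0,0.45],[0,0,-2.5,0,0.45],[0,0,-2.5,0,0.45],[0,0,-1.2,0,0.45],[0,0,0,0,0.45]]}}

```text
clock: 4.67
tool_pos: [0.4603, 0.0743, 0.2145]
ee_rot: [[-0.987, -0.157, 0.035], [-0.157, 0.988, 0.009], [-0.036, 0.003, -0.999]]
contact_force: [2.5, 0.1, 3.6]
grip_width: 0.548
```

Call:
{"api": "apply_moves", "payload": {"rows": [[0,0,0.3,0,1],[0,0,0,0,1],[0,0,0,0,1],[0,0,0,0,1],[0,0,0,0,1]]}}

```text
clock: 5.08
tool_pos: [0.4605, 0.0743, 0.2189]
ee_rot: [[-0.987, -0.157, 0.033], [-0.157, 0.988, 0.009], [-0.034, 0.003, -0.999]]
contact_force: [0.2, -0.4, -0.3]
grip_width: 0.267
```

Call:
{"api": "apply_moves", "payload": {"rows": [[0,0,0,0,1],[0,0,0,0,1],[0,0,0,0,1]]}}

```text
clock: 5.33
tool_pos: [0.4606, 0.0743, 0.2199]
ee_rot: [[-0.987, -0.157, 0.035], [-0.157, 0.988, 0.009], [-0.036, 0.003, -0.999]]
contact_force: [0.2, 0.3, -0.7]
grip_width: 0.261
```

Call:
{"api": "apply_moves", "payload": {"rows": [[0,0,2,0,1],[0,0.5,3,0,1],[0,3,1.5,0,1],[0,4,0,0,1],[0,4,0,0,1]]}}

```text
clock: 5.75
tool_pos: [0.4603, 0.1881, 0.288]
ee_rot: [[-0.989, -0.146, 0.034], [-0.145, 0.989, 0.009], [-0.035, 0.004, -0.999]]
contact_force: [1.5, -1.4, -0.2]
grip_width: 0.262
```

Call:
{"api": "apply_moves", "payload": {"rows": [[0,4,0,0,1],[0,4,0,0,1],[0,4,0,0,1],[0,4,0,0,1],[0,0,0,0,1]]}}

```text
clock: 6.17
tool_pos: [0.4585, 0.3601, 0.2907]
ee_rot: [[-0.988, -0.149, 0.04], [-0.149, 0.989, 0.012], [-0.041, 0.006, -0.999]]
contact_force: [-0.4, 1.3, 0.5]
grip_width: 0.268
```

```bash
python3 - <<'E'
from h import *
look("wrist","plate1",.012);bot.camera("top");look("top","plate1",.012)
E
```

```text
tcp [458.5 360.1 290.7] yYaw 98.6 g 0.268
plate1 [ 84. 400.] 0.88 [636.5 189.6] [52. 75.] -81.6
tcp [458.9 355.1 289.8] yYaw 98.3 g 0.263
plate1 [161. 252.] 0.92 [527.7 391.2] [107.  45.] 87.6
plate1 [361. 167.] 0.83 [697.1 -30.3] [151. 152.] -45.3
plate1 [238. 206.] 0.63 [619.7 227.2] [149. 151.] -89.9
```

Call:
{"api": "apply_moves", "payload": {"rows": [[0.2,3.5,0,0,1],[0.3,3,-1,0,1],[0,0,-2.5,0,1],[0,0,-2.5,0,1],[0,0,0,0,1]]}}

```text
clock: 6.83
tool_pos: [0.4677, 0.4138, 0.2303]
ee_rot: [[-0.991, -0.13, 0.041], [-0.129, 0.992, 0.01], [-0.042, 0.004, -0.999]]
contact_force: [-0.8, -0.6, -0.6]
grip_width: 0.261
```

Call:
{"api": "apply_moves", "payload": {"rows": [[-0.2,0.7,-0.8,0,1],[0,0,-0.8,0,1],[0,0,0,0,1]]}}

```text
clock: 7.08
tool_pos: [0.4672, 0.4185, 0.2148]
ee_rot: [[-0.991, -0.125, 0.042], [-0.124, 0.992, 0.01], [-0.043, 0.004, -0.999]]
contact_force: [-0.2, -0.2, -0.4]
grip_width: 0.265
```

Call:
{"api": "apply_moves", "payload": {"rows": [[0,0,-0.3,0,1],[0,0,0,0,0.6],[0,0,0,0,0.6],[0,0,0,0,0.6],[0,0,0,0,0.6]]}}

```text
clock: 7.5
tool_pos: [0.4686, 0.4183, 0.2157]
ee_rot: [[-0.991, -0.123, 0.047], [-0.123, 0.992, 0.012], [-0.048, 0.007, -0.999]]
contact_force: [0.4, 0.1, -0.0]
grip_width: 0.403
```

Call:
{"api": "apply_moves", "payload": {"rows": [[0,0,0,0,0.6],[0,0,2.5,0,0.6],[0,0,3.5,0,0.5],[0,-1,2,0,0.45],[0,-3.5,0,0,0.45]]}}

```text
clock: 7.92
tool_pos: [0.4676, 0.3751, 0.2979]
ee_rot: [[-0.991, -0.128, 0.046], [-0.128, 0.992, 0.012], [-0.047, 0.006, -0.999]]
contact_force: [1.2, -1.0, 0.6]
grip_width: 0.54
```

```bash
python3 - <<'E'
from h import *
look(z=.026);bot.camera("top");look("top",z=.026)
E
```

```text
tcp [467.6 375.1 297.9] yYaw 97.4 g 0.54
biscuit1 [384. 235.] 0.82 [474.2 418.8] [77. 26.] 7.9
tcp [466.7 371.6 293.3] yYaw 97.0 g 0.55
biscuit1 [383. 234.] 0.84 [562. -75.] [77. 28.] 7.5
biscuit1 [349. 235.] 0.84 [556.1  -1.6] [29. 79.] -0.5
biscuit1 [286. 339.] 0.68 [345.6 118.5] [76. 25.] 17.3
biscuit1 [387. 342.] 0.63 [341.5 -81.7] [26. 75.] -43.2
biscuit1 [350. 277.] 0.6 [472.1  -1.8] [27. 73.] -0.6
biscuit1 [392. 273.] 0.59 [479.4 -88. ] [76. 29.] 6.9
biscuit1 [309. 239.] 0.59 [554.1  74.9] [74. 23.] 11.0
```

Call:
{"api": "apply_moves", "payload": {"rows": [[0.8,-3.8,0,-0.5,0.45],[0.8,-3.8,0,-0.5,0.45],[0.8,-3.8,0,-0.5,0.45],[0.8,-3.8,0,-0.5,0.45],[0.8,-3.8,0,-0.5,0.45]]}}

```text
clock: 8.58
tool_pos: [0.5051, 0.1859, 0.2902]
ee_rot: [[-0.995, -0.096, 0.035], [-0.095, 0.995, 0.008], [-0.036, 0.005, -0.999]]
contact_force: [0.0, 0.6, 0.4]
grip_width: 0.549
```

Call:
{"api": "apply_moves", "payload": {"rows": [[0.8,-3.8,0,-0.5,0.45],[0.8,-3.8,0,-0.5,0.45],[0.8,-3.8,0,-0.5,0.45],[0.8,-3.2,-1,-0.5,0.45],[0,0,-1,0,0.45]]}}

```text
clock: 9.0
tool_pos: [0.5406, 0.0313, 0.27]
ee_rot: [[-0.998, -0.059, 0.039], [-0.058, 0.998, 0.006], [-0.039, 0.004, -0.999]]
contact_force: [0.5, -0.1, -0.3]
grip_width: 0.55
```

```bash
python3 - <<'E'
from h import *
look();print(np.round(bot.sense()["ee_rot"][:,2],3))
E
```

```text
tcp [540.6  31.3 270. ] yYaw 93.4 g 0.55
biscuit1 [274. 120.] 0.93 [471.6   0. ] [76. 26.] 1.2
biscuit1 [121. 131.] 0.91 [478.9 -81.6] [75. 30.] 6.1
biscuit1 [397. 243.] 0.82 [540.8  75.2] [55. 26.] 10.4
biscuit1 [279. 254.] 0.79 [552.6   3.1] [77. 26.] 3.8
biscuit1 [152. 256.] 0.57 [552.2 -70.6] [62. 31.] 8.0
[ 0.033  0.008 -0.999]
```

Call:
{"api": "apply_moves", "payload": {"rows": [[0.5,-3,0,0,0.45],[0,0,-1,0,0.45],[0,0,-2,0,0.45],[0,0,-1.5,0,0.45],[0,0,0,0,0.45]]}}

```text
clock: 9.52
tool_pos: [0.544, 0.0124, 0.2205]
ee_rot: [[-0.997, -0.071, 0.031], [-0.071, 0.997, 0.011], [-0.032, 0.009, -0.999]]
contact_force: [-0.0, -0.1, -0.2]
grip_width: 0.548
```

Call:
{"api": "apply_moves", "payload": {"rows": [[0.1,-1.2,-0.2,0,0.45],[0,0,-0.1,0,0.45],[0,0,0,0,0.45]]}}

```text
clock: 9.77
tool_pos: [0.545, 0.0035, 0.2173]
ee_rot: [[-0.997, -0.077, 0.029], [-0.077, 0.997, 0.012], [-0.03, 0.01, -0.999]]
contact_force: [0.0, 0.4, 0.4]
grip_width: 0.547
```

Call:
{"api": "apply_moves", "payload": {"rows": [[0,0,0,0,1],[0,0,0,0,1],[0,0,0,0,1],[0,0,0,0,1],[0,0,0,0,1]]}}

```text
clock: 10.18
tool_pos: [0.546, 0.004, 0.2202]
ee_rot: [[-0.996, -0.078, 0.034], [-0.077, 0.997, 0.012], [-0.035, 0.009, -0.999]]
contact_force: [0.7, -0.2, 0.3]
grip_width: 0.264
```

Call:
{"api": "apply_moves", "payload": {"rows": [[0,0,0,0,1],[0,0,2,0,1],[0.2,0.5,3,0,1],[1,3.4,1.5,0,1],[1,3.8,0,0,1]]}}

```text
clock: 10.6
tool_pos: [0.5668, 0.0782, 0.2863]
ee_rot: [[-0.997, -0.068, 0.029], [-0.068, 0.998, 0.012], [-0.03, 0.01, -1.0]]
contact_force: [0.6, 0.3, 0.2]
grip_width: 0.263
```

Call:
{"api": "apply_moves", "payload": {"rows": [[1,3.8,0,0,1],[1,3.8,0,0,1],[1,3.8,0,0,1],[1,3.8,0,0,1],[0,0,0,0,1]]}}

```text
clock: 11.02
tool_pos: [0.6086, 0.2412, 0.29]
ee_rot: [[-0.997, -0.069, 0.037], [-0.068, 0.998, 0.014], [-0.038, 0.012, -0.999]]
contact_force: [1.0, 0.1, 0.4]
grip_width: 0.262
```

Call:
{"api": "apply_moves", "payload": {"rows": [[0.2,1,-1.5,0,1],[0,0,-2.5,0,1],[0,0,-2.4,0,1],[0,0,0,0,1]]}}

```text
clock: 11.35
tool_pos: [0.611, 0.2548, 0.2258]
ee_rot: [[-0.996, -0.074, 0.041], [-0.074, 0.997, 0.015], [-0.042, 0.012, -0.999]]
contact_force: [-1.4, -0.4, -1.3]
grip_width: 0.265
```

Call:
{"api": "apply_moves", "payload": {"rows": [[0,-0.3,-0.9,0,1],[0,0,0,0,1],[0,0,0,0,0.6],[0,0,0,0,0.6],[0,0,0,0,0.6]]}}

```text
clock: 11.77
tool_pos: [0.6125, 0.25, 0.22]
ee_rot: [[-0.996, -0.072, 0.045], [-0.072, 0.997, 0.015], [-0.046, 0.012, -0.999]]
contact_force: [-0.4, 0.1, 1.2]
grip_width: 0.391
```

Call:
{"api": "apply_moves", "payload": {"rows": [[0,0,0,0,0.6],[0,0,2.5,0,0.6],[0,0,3.5,0,0.5],[0,-1,2,0,0.45],[0,-3.5,0,0,0.45]]}}

```text
clock: 12.18
tool_pos: [0.6114, 0.2075, 0.3044]
ee_rot: [[-0.996, -0.077, 0.045], [-0.077, 0.997, 0.016], [-0.046, 0.013, -0.999]]
contact_force: [1.1, 0.1, 0.2]
grip_width: 0.542
```

```bash
python3 - <<'E'
from h import *
look(z=.026);look("top")
E
```

```text
tcp [611.4 207.5 304.4] yYaw 94.4 g 0.542
biscuit1 [10. 26.] 0.89 [497.9  11.5] [13. 26.] -0.6
biscuit1 [380. 240.] 0.74 [620.9 251.7] [77. 26.] 4.4
biscuit1 [638.  89.] 0.71 [499.8 400.2] [33.  4.] 17.4
biscuit1 [126. 128.] 0.56 [554.2  78.5] [77. 31.] 10.1
tcp [611.3 202.4 301.3] yYaw 94.0 g 0.544
biscuit1 [389. 273.] 0.93 [479.7 -86.2] [75. 27.] 7.2
biscuit1 [390. 339.] 0.87 [343.2 -79.7] [28. 77.] -43.3
biscuit1 [350. 276.] 0.85 [474.1  -2.2] [28. 73.] -0.6
biscuit1 [382. 234.] 0.83 [560.9 -74.1] [76. 27.] 8.2
biscuit1 [288. 339.] 0.71 [346.2 118.3] [74. 24.] 16.9
biscuit1 [309. 237.] 0.69 [553.4  75.6] [73. 25.] 11.2
biscuit1 [142. 277.] 0.6 [475.5 411.5] [78. 32.] 7.6
```

Call:
{"api": "apply_moves", "payload": {"rows": [[-0.8,-3.9,-0.2,0.6,0.45],[-0.8,-3.9,-0.2,0.6,0.45],[-0.8,-3.9,-0.2,0.6,0.45],[-0.8,-3.9,-0.2,0.6,0.45],[-0.8,-3.9,-0.2,0.6,0.45]]}}

```text
clock: 12.8
tool_pos: [0.5684, 0.0132, 0.2876]
ee_rot: [[-0.989, -0.142, 0.036], [-0.141, 0.99, 0.02], [-0.038, 0.015, -0.999]]
contact_force: [-0.1, 0.4, -0.0]
grip_width: 0.548
```

Call:
{"api": "apply_moves", "payload": {"rows": [[-0.8,-3.9,-0.5,0.6,0.45],[-0.8,-3.9,-0.5,0.4,0.45],[0,-0.6,-0.5,0,0.45],[0,0,0,0,0.45]]}}

```text
clock: 13.13
tool_pos: [0.55, -0.077, 0.2702]
ee_rot: [[-0.987, -0.156, 0.033], [-0.155, 0.988, 0.021], [-0.035, 0.016, -0.999]]
contact_force: [-0.7, 0.4, 0.9]
grip_width: 0.549
```

```bash
python3 - <<'E'
from h import *
look();print(np.round(bot.sense()["ee_rot"][:,2],3))
E
```

```text
tcp [550.  -77.  270.2] yYaw 99.0 g 0.549
biscuit1 [474. 132.] 0.96 [471.9  -3.5] [75. 29.] 1.2
biscuit1 [321. 265.] 0.96 [559.8 -73.1] [77. 25.] 8.1
biscuit1 [324. 124.] 0.79 [479.2 -84.9] [75. 25.] 6.0
biscuit1 [561. 269.] 0.69 [543.7  71.8] [61. 33.] 11.3
[ 0.034  0.021 -0.999]
```

Call:
{"api": "apply_moves", "payload": {"rows": [[0.3,0,-1.2,0,0.45],[0,0,-2,0,0.45],[0,0,-1.8,0,0.45],[0,0,-0.2,0,0.45],[0,0,0,0,0.45]]}}

```text
clock: 13.65
tool_pos: [0.5568, -0.0665, 0.2198]
ee_rot: [[-0.985, -0.17, 0.038], [-0.169, 0.985, 0.022], [-0.041, 0.015, -0.999]]
contact_force: [-0.1, -1.0, -0.1]
grip_width: 0.553
```

Call:
{"api": "apply_moves", "payload": {"rows": [[-0.3,-1.0,-0.3,-1.5,0.45],[0,0,0,0,0.45],[0,0,0,0,1],[0,0,0,0,1],[0,0,0,0,1]]}}

```text
clock: 14.07
tool_pos: [0.5553, -0.075, 0.2201]
ee_rot: [[-0.988, -0.145, 0.043], [-0.145, 0.989, 0.019], [-0.046, 0.013, -0.999]]
contact_force: [-0.7, -0.1, -0.1]
grip_width: 0.372
```

Call:
{"api": "apply_moves", "payload": {"rows": [[0,0,0,0,1],[0,0,0,0,1],[0,0,0,0,1]]}}

```text
clock: 14.32
tool_pos: [0.5557, -0.0754, 0.2214]
ee_rot: [[-0.988, -0.145, 0.045], [-0.144, 0.989, 0.019], [-0.048, 0.012, -0.999]]
contact_force: [0.1, 0.8, 0.5]
grip_width: 0.265
```

Call:
{"api": "apply_moves", "payload": {"rows": [[0,0,2,0,1],[0,0,3,0,1],[2.5,0.4,1.5,0,1],[3.8,0.5,0,0,1],[3.8,0.5,0,0,1]]}}

```text
clock: 14.73
tool_pos: [0.6534, -0.0609, 0.2872]
ee_rot: [[-0.989, -0.141, 0.036], [-0.141, 0.99, 0.021], [-0.039, 0.016, -0.999]]
contact_force: [0.6, -1.2, -0.5]
grip_width: 0.259
```

Call:
{"api": "apply_moves", "payload": {"rows": [[3.5,0.4,0,0,1],[0.3,0,-1.5,0,1],[0,0,-2.5,0,1],[0,0,-2,0,1],[0,0,0,0,1]]}}

```text
clock: 15.15
tool_pos: [0.7002, -0.0558, 0.2293]
ee_rot: [[-0.988, -0.144, 0.049], [-0.143, 0.99, 0.019], [-0.051, 0.012, -0.999]]
contact_force: [-1.7, 0.4, -1.2]
grip_width: 0.264
```

Call:
{"api": "apply_moves", "payload": {"rows": [[-0.3,-0.2,-0.8,0,1],[0,0,-0.5,0,1],[0,0,0,0,1],[0,0,0,0,0.6],[0,0,0,0,0.6]]}}

```text
clock: 15.57
tool_pos: [0.6973, -0.0586, 0.2197]
ee_rot: [[-0.988, -0.143, 0.05], [-0.143, 0.99, 0.018], [-0.052, 0.011, -0.999]]
contact_force: [-0.7, 0.1, -0.5]
grip_width: 0.368
```

Call:
{"api": "apply_moves", "payload": {"rows": [[0,0,0,0,0.6],[0,0,0,0,0.6],[0,0,2.5,0,0.6],[0,0,3.5,0,0.5],[0,0,2,0,0.45]]}}

```text
clock: 15.98
tool_pos: [0.6947, -0.0584, 0.2965]
ee_rot: [[-0.989, -0.143, 0.04], [-0.142, 0.99, 0.021], [-0.042, 0.015, -0.999]]
contact_force: [0.4, -0.4, 1.3]
grip_width: 0.503
```

```bash
python3 - <<'E'
from h import *
look(z=.026);look("top")
E
```

```text
tcp [694.7 -58.4 296.5] yYaw 98.2 g 0.503
biscuit1 [326. 246.] 0.77 [703.1 -52.2] [79. 27.] 8.5
biscuit1 [573.  52.] 0.63 [562.2  79.7] [60. 33.] 9.9
tcp [695.6 -58.6 298.5] yYaw 98.2 g 0.546
biscuit1 [287. 343.] 0.92 [345.7 118.7] [76. 25.] 18.6
biscuit1 [309. 238.] 0.85 [553.7  75.7] [77. 25.] 11.0
biscuit1 [227. 204.] 0.67 [620.1 247.5] [76. 26.] 4.5
biscuit1 [142. 278.] 0.62 [474.6 412.6] [78. 30.] 8.4
```

Call:
{"api": "apply_moves", "payload": {"rows": [[-4,-0.5,-0.3,0,0.45],[-4,-0.5,-0.3,0,0.45],[-4,-0.5,-0.3,0,0.45],[-4,-0.5,-0.3,0,0.45],[-4,-0.5,-0.3,-1,0.45]]}}

```text
clock: 16.6
tool_pos: [0.4913, -0.0821, 0.2662]
ee_rot: [[-0.991, -0.129, 0.027], [-0.128, 0.991, 0.025], [-0.03, 0.022, -0.999]]
contact_force: [0.4, -0.7, 1.0]
grip_width: 0.549
```

Call:
{"api": "apply_moves", "payload": {"rows": [[-2.3,-0.5,-0.5,-1,0.45],[0,0,-0.5,0,0.45],[0,0,0,0,0.45]]}}

```text
clock: 16.85
tool_pos: [0.4582, -0.0853, 0.2476]
ee_rot: [[-0.994, -0.107, 0.011], [-0.106, 0.994, 0.032], [-0.015, 0.03, -0.999]]
contact_force: [0.5, 0.6, 0.4]
grip_width: 0.551
```

```bash
python3 - <<'E'
from h import *
look();print(np.round(bot.sense()["ee_rot"][:,2],3))
E
```

```text
tcp [458.2 -85.3 247.6] yYaw 96.1 g 0.551
biscuit1 [309. 288.] 0.95 [469.8 -86.1] [64. 25.] 6.4
biscuit1 [459. 276.] 0.88 [459.3  -3.7] [58. 30.] 2.1
biscuit1 [341.  45.] 0.86 [344.  -82.2] [24. 70.] -43.2
[ 0.013  0.031 -0.999]
```

Call:
{"api": "apply_moves", "payload": {"rows": [[1.6,-0.7,0,0,0.45],[0,0,-1.4,0,0.45],[0,0,-1.2,0,0.45],[0,0,0,0,0.45]]}}

```text
clock: 17.28
tool_pos: [0.482, -0.0931, 0.2234]
ee_rot: [[-0.994, -0.111, 0.019], [-0.111, 0.993, 0.029], [-0.022, 0.026, -0.999]]
contact_force: [-0.2, 0.3, 0.3]
grip_width: 0.551
```

Call:
{"api": "apply_moves", "payload": {"rows": [[-0.7,0.1,-0.5,0,0.45],[0,0,0,0,0.45],[0,0,0,0,1],[0,0,0,0,1],[0,0,0,0,1]]}}

```text
clock: 17.7
tool_pos: [0.4773, -0.092, 0.2195]
ee_rot: [[-0.993, -0.114, 0.021], [-0.113, 0.993, 0.028], [-0.024, 0.025, -0.999]]
contact_force: [-0.2, 0.1, -0.4]
grip_width: 0.372
```

Call:
{"api": "apply_moves", "payload": {"rows": [[0,0,0,0,1],[0,0,0,0,1],[0,0,0,0,1]]}}

```text
clock: 17.95
tool_pos: [0.4776, -0.0921, 0.2206]
ee_rot: [[-0.993, -0.114, 0.023], [-0.113, 0.993, 0.027], [-0.026, 0.024, -0.999]]
contact_force: [-0.5, -0.2, -0.1]
grip_width: 0.259
```

Call:
{"api": "apply_moves", "payload": {"rows": [[0,0,2,0,1],[0,0,3,0,1],[2.5,1,1.5,0,1],[3.8,1.5,0,0,1],[3.8,1.5,0,0,1]]}}

```text
clock: 18.37
tool_pos: [0.5758, -0.0519, 0.2877]
ee_rot: [[-0.994, -0.107, 0.017], [-0.107, 0.994, 0.029], [-0.02, 0.027, -0.999]]
contact_force: [0.4, -0.4, 0.3]
grip_width: 0.265
```

Call:
{"api": "apply_moves", "payload": {"rows": [[3.8,1.5,0,0,1],[3.8,1.5,0,0,1],[2.8,1,0,0,1],[0,0,0,0,1]]}}

```text
clock: 18.7
tool_pos: [0.6877, -0.0076, 0.2894]
ee_rot: [[-0.994, -0.11, 0.024], [-0.109, 0.994, 0.028], [-0.027, 0.025, -0.999]]
contact_force: [0.3, 0.7, -1.5]
grip_width: 0.266
```

Call:
{"api": "apply_moves", "payload": {"rows": [[0,0,-2,0,1],[0,0,-2.5,0,1],[0,0,-1.5,0,1],[0,0,0,0,1]]}}

```text
clock: 19.03
tool_pos: [0.6886, -0.0068, 0.2283]
ee_rot: [[-0.993, -0.112, 0.026], [-0.111, 0.993, 0.027], [-0.029, 0.024, -0.999]]
contact_force: [-1.0, -0.9, 0.3]
grip_width: 0.263
```

Call:
{"api": "apply_moves", "payload": {"rows": [[0.1,0,-0.9,0,1],[0,0,-0.4,0,1],[0,0,0,0,1],[0,0,0,0,0.62],[0,0,0,0,0.62]]}}

```text
clock: 19.45
tool_pos: [0.6896, -0.0082, 0.2182]
ee_rot: [[-0.993, -0.11, 0.029], [-0.11, 0.994, 0.027], [-0.032, 0.023, -0.999]]
contact_force: [0.0, -0.1, -0.3]
grip_width: 0.362
```

Call:
{"api": "apply_moves", "payload": {"rows": [[0,0,0,0,0.62],[0,0,0,0,0.62],[0,0,2.5,0,0.62],[0,0,3.5,0,0.5],[0,0,2,0,0.45]]}}

```text
clock: 19.87
tool_pos: [0.6871, -0.0082, 0.2948]
ee_rot: [[-0.994, -0.11, 0.018], [-0.109, 0.994, 0.029], [-0.021, 0.026, -0.999]]
contact_force: [0.3, 1.0, 1.0]
grip_width: 0.492
```

```bash
python3 - <<'E'
from h import *
look(z=.026);look("top")
E
```

```text
tcp [687.1  -8.2 294.8] yYaw 96.3 g 0.492
biscuit1 [317. 250.] 0.95 [692.6  -4.7] [78. 26.] 6.8
biscuit1 [480.  54.] 0.78 [560.3  79.5] [64. 30.] 10.4
biscuit1 [244. 243.] 0.7 [697.7 -51.6] [69. 27.] 8.1
tcp [687.9  -8.3 296.7] yYaw 96.3 g 0.541
biscuit1 [140. 278.] 0.78 [475.6 411.8] [76. 30.] 7.6
biscuit1 [288. 343.] 0.69 [347.6 118.8] [73. 23.] 16.1
biscuit1 [307. 235.] 0.64 [554.3  76.1] [76. 24.] 10.0
```

Call:
{"api": "apply_moves", "payload": {"rows": [[-4,0,-0.2,-0.8,0.45],[-4,0,-0.2,-0.8,0.45],[-4,0,-0.2,-0.8,0.45],[-4,0,-0.2,-0.8,0.45],[-4,0,-0.2,-0.4,0.45]]}}

```text
clock: 20.48
tool_pos: [0.4828, -0.0081, 0.2691]
ee_rot: [[-0.999, -0.044, 0.005], [-0.044, 0.999, 0.031], [-0.006, 0.031, -1.0]]
contact_force: [-0.5, 0.1, 0.3]
grip_width: 0.547
```

Call:
{"api": "apply_moves", "payload": {"rows": [[-1.3,0,0,0,0.45],[0,0,0,0,0.45],[0,0,0,0,0.45]]}}

```text
clock: 20.73
tool_pos: [0.4598, -0.0062, 0.2605]
ee_rot: [[-0.999, -0.042, -0.013], [-0.043, 0.998, 0.036], [0.011, 0.036, -0.999]]
contact_force: [0.1, 0.8, 0.5]
grip_width: 0.549
```

```bash
python3 - <<'E'
from h import *
look();print(np.round(bot.sense()["ee_rot"][:,2],3))
E
```

```text
tcp [459.8  -6.2 260.5] yYaw 92.4 g 0.549
biscuit1 [181.  52.] 0.95 [344.8 -74.6] [27. 70.] -43.6
biscuit1 [322. 286.] 0.82 [467.3  -0.7] [72. 25.] 0.7
biscuit1 [537.  73.] 0.71 [347.9 109.7] [71. 30.] 17.5
biscuit1 [417. 425.] 0.42 [555.4  65. ] [16.  4.] 21.6
[-0.012  0.035 -0.999]
```

Call:
{"api": "apply_moves", "payload": {"rows": [[1.1,-0.2,-0.5,0,0.45],[0,0,-1.8,0,0.45],[0,0,-1.6,0,0.45],[0,0,0,0,0.45]]}}

```text
clock: 21.17
tool_pos: [0.479, -0.0095, 0.2228]
ee_rot: [[-0.999, -0.044, -0.004], [-0.044, 0.998, 0.033], [0.002, 0.034, -0.999]]
contact_force: [-0.4, 0.5, -0.3]
grip_width: 0.549
```

Call:
{"api": "apply_moves", "payload": {"rows": [[-0.8,0.2,-0.4,0,0.45],[0,0,0,0,0.45],[0,0,0,0,1],[0,0,0,0,1],[0,0,0,0,1]]}}

```text
clock: 21.58
tool_pos: [0.4736, -0.0078, 0.2205]
ee_rot: [[-0.999, -0.045, -0.001], [-0.045, 0.998, 0.033], [-0.001, 0.033, -0.999]]
contact_force: [-0.2, -0.6, -0.1]
grip_width: 0.374
```

Call:
{"api": "apply_moves", "payload": {"rows": [[0,0,0,0,1],[0,0,0,0,1],[0,0,0,0,1]]}}

```text
clock: 21.83
tool_pos: [0.4742, -0.0079, 0.2219]
ee_rot: [[-0.999, -0.045, 0.002], [-0.045, 0.998, 0.032], [-0.003, 0.032, -0.999]]
contact_force: [-0.8, -0.7, -0.5]
grip_width: 0.265
```

Call:
{"api": "apply_moves", "payload": {"rows": [[0,0,2,0,1],[0,0,3,0,1],[1.8,2.5,2,0,1],[2.3,3.2,0,0,1],[2.3,3.2,0,0,1]]}}

```text
clock: 22.25
tool_pos: [0.5365, 0.0801, 0.2946]
ee_rot: [[-0.999, -0.035, -0.002], [-0.035, 0.999, 0.033], [0.0, 0.033, -0.999]]
contact_force: [-0.3, -0.3, -0.7]
grip_width: 0.263
```

Call:
{"api": "apply_moves", "payload": {"rows": [[2.3,3.2,0,0,1],[2.3,3.2,0,0,1],[2.3,3.2,0,0,1],[0.8,1,0,0,1],[0,0,0,0,1]]}}

```text
clock: 22.67
tool_pos: [0.619, 0.1968, 0.2972]
ee_rot: [[-0.999, -0.04, 0.006], [-0.039, 0.999, 0.034], [-0.007, 0.034, -0.999]]
contact_force: [-0.9, -0.2, -0.8]
grip_width: 0.263
```

Call:
{"api": "apply_moves", "payload": {"rows": [[0,0,-2.2,0,1],[0,0,-2.7,0,1],[0,0,-2,0,1],[0,0,0,0,1]]}}

```text
clock: 23.0
tool_pos: [0.6185, 0.1962, 0.2278]
ee_rot: [[-0.999, -0.041, 0.009], [-0.041, 0.999, 0.034], [-0.011, 0.033, -0.999]]
contact_force: [-1.3, 0.8, -0.4]
grip_width: 0.267
```

Call:
{"api": "apply_moves", "payload": {"rows": [[0.1,-0.1,-0.8,0,1],[0,0,-0.4,0,1],[0,0,0,0,1],[0,0,0,0,0.62],[0,0,0,0,0.62]]}}

```text
clock: 23.42
tool_pos: [0.6201, 0.1926, 0.2205]
ee_rot: [[-0.999, -0.039, 0.012], [-0.038, 0.999, 0.034], [-0.014, 0.034, -0.999]]
contact_force: [-0.1, -0.5, 0.1]
grip_width: 0.366
```

Call:
{"api": "apply_moves", "payload": {"rows": [[0,0,0,0,0.62],[0,0,0,0,0.62],[0,0,2.5,0,0.62],[0,0,3.5,0,0.5],[0,0,2,0,0.45]]}}

```text
clock: 23.83
tool_pos: [0.6179, 0.1915, 0.2978]
ee_rot: [[-0.999, -0.037, 0.002], [-0.037, 0.999, 0.033], [-0.003, 0.033, -0.999]]
contact_force: [0.2, 0.8, 0.1]
grip_width: 0.481
```

```bash
python3 - <<'E'
from h import *
look(z=.026);look("top")
E
```

```text
tcp [617.9 191.5 297.8] yYaw 92.1 g 0.481
biscuit1 [328. 249.] 0.94 [619.2 204.2] [79. 28.] 1.7
biscuit1 [400. 242.] 0.89 [618.4 251.7] [72. 25.] 5.1
biscuit1 [ 36. 320.] 0.83 [672.8  -1.7] [44. 33.] 6.2
biscuit1 [138. 147.] 0.76 [554.3  78.5] [78. 31.] 10.5
tcp [618.7 191.6 299.5] yYaw 92.2 g 0.541
biscuit1 [350. 171.] 0.96 [689.2  -8. ] [74. 27.] 2.5
biscuit1 [389. 339.] 0.91 [343.  -79.1] [29. 78.] -43.4
biscuit1 [308. 235.] 0.9 [554.3  75.8] [75. 25.] 10.2
biscuit1 [372. 164.] 0.86 [701.9 -51.8] [75. 27.] 5.2
biscuit1 [286. 341.] 0.78 [347.3 119. ] [76. 25.] 17.4
```

Call:
{"api": "apply_moves", "payload": {"rows": [[-1.7,-3.2,-0.5,2,0.45],[-1.7,-3.2,-0.5,2,0.45],[-1.7,-3.2,-0.5,2,0.45],[-1.2,-2.4,-0.5,1,0.45],[0,0,0,0,0.45]]}}

```text
clock: 24.45
tool_pos: [0.5482, 0.0693, 0.264]
ee_rot: [[-0.985, -0.169, -0.018], [-0.17, 0.985, 0.033], [0.012, 0.036, -0.999]]
contact_force: [-0.7, 0.7, 0.2]
grip_width: 0.551
```

```bash
python3 - <<'E'
from h import *
look();print(np.round(bot.sense()["ee_rot"][:,2],3))
E
```

```text
tcp [548.2  69.3 264. ] yYaw 99.7 g 0.551
biscuit1 [452.   0.] 0.63 [393.5 118.6] [1. 9.] -79.5
biscuit1 [ 43. 420.] 0.6 [665.9 -81.3] [38. 11.] 9.4
[-0.015  0.034 -0.999]
```

```bash
python3 - <<'E'
from h import *
look();save("wrist","w2.png"); look("top")
E
```

```text
tcp [549.9  71.4 265.4] yYaw 99.8 g 0.551
biscuit1 [321. 276.] 0.97 [553.1  78.3] [77. 25.] 10.4
tcp [551.5  72.8 267.5] yYaw 100.0 g 0.549
biscuit1 [251. 205.] 0.95 [618.4 197.8] [76. 31.] 0.5
biscuit1 [372. 164.] 0.9 [699.7 -52.9] [77. 27.] 7.3
biscuit1 [386. 341.] 0.89 [341.8 -79.4] [28. 74.] -43.2
biscuit1 [143. 277.] 0.64 [475.2 411.6] [75. 29.] 8.4
biscuit1 [309. 252.] 0.6 [520.9  70.7] [24.  8.] 89.8
biscuit1 [350. 171.] 0.59 [690.2  -5.9] [77. 29.] 4.6
biscuit1 [225. 202.] 0.56 [619.5 246.6] [75. 27.] 4.5
```

View pics/w2.png

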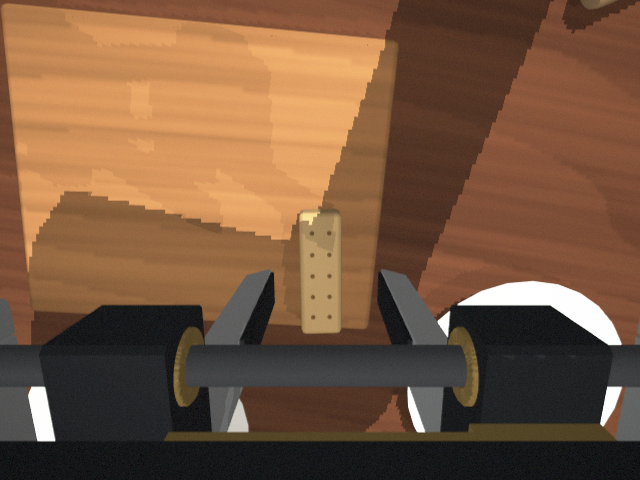

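The last finger is at (321,276), between the open jaws, and nothing else is left on the board.

Call:
{"api": "apply_moves", "payload": {"rows": [[0.3,0,-1.5,0,0.45],[0,0,-2,0,0.45],[0,0,-1.4,0,0.45],[0,0,0,0,0.45]]}}

```text
clock: 25.13
tool_pos: [0.5574, 0.076, 0.22]
ee_rot: [[-0.984, -0.178, -0.003], [-0.178, 0.983, 0.033], [-0.003, 0.033, -0.999]]
contact_force: [-1.5, -0.2, -0.1]
grip_width: 0.548
```

Call:
{"api": "apply_moves", "payload": {"rows": [[-0.4,-0.4,-0.2,0,0.45],[0,0,0,0,0.45],[0,0,0,0,1],[0,0,0,0,1],[0,0,0,0,1]]}}

```text
clock: 25.55
tool_pos: [0.5545, 0.0732, 0.2206]
ee_rot: [[-0.983, -0.181, 0.001], [-0.181, 0.983, 0.033], [-0.007, 0.032, -0.999]]
contact_force: [-0.1, 0.4, 0.1]
grip_width: 0.37
```

Call:
{"api": "apply_moves", "payload": {"rows": [[0,0,0,0,1],[0,0,0,0,1],[0,0,0,0,1]]}}

```text
clock: 25.8
tool_pos: [0.5551, 0.0731, 0.2222]
ee_rot: [[-0.983, -0.181, 0.004], [-0.181, 0.983, 0.033], [-0.01, 0.031, -0.999]]
contact_force: [-0.2, -0.2, -0.3]
grip_width: 0.256
```

Call:
{"api": "apply_moves", "payload": {"rows": [[0,0,2,0,1],[0,0,3,0,1],[-0.8,2.8,2,0,1],[-1,3.8,0,0,1],[-1,3.8,0,0,1]]}}

```text
clock: 26.22
tool_pos: [0.5275, 0.1744, 0.2952]
ee_rot: [[-0.986, -0.17, 0.004], [-0.169, 0.985, 0.033], [-0.009, 0.031, -0.999]]
contact_force: [0.1, -0.5, -1.3]
grip_width: 0.261
```

Call:
{"api": "apply_moves", "payload": {"rows": [[-1,3.8,0,0,1],[-1,3.8,0,0,1],[-1,3.8,0,0,1],[-1,3.8,0,-1,1],[0,0,0,0,1]]}}

```text
clock: 26.63
tool_pos: [0.483, 0.3373, 0.2984]
ee_rot: [[-0.988, -0.154, 0.01], [-0.154, 0.987, 0.036], [-0.015, 0.034, -0.999]]
contact_force: [0.2, -0.3, -0.1]
grip_width: 0.261
```

Call:
{"api": "apply_moves", "payload": {"rows": [[-0.7,3,0,0,1],[0,0,-2,0,1],[0,0,-2.7,0,1],[0,0,-2,0,1],[0,0,0,0,1]]}}

```text
clock: 27.05
tool_pos: [0.4748, 0.3716, 0.2318]
ee_rot: [[-0.987, -0.161, 0.016], [-0.16, 0.986, 0.038], [-0.021, 0.035, -0.999]]
contact_force: [0.4, -0.2, -1.1]
grip_width: 0.263
```

Call:
{"api": "apply_moves", "payload": {"rows": [[0,-0.7,-0.8,0,1],[0,0,-0.8,0,1],[0,0,0,0,1]]}}

```text
clock: 27.3
tool_pos: [0.4762, 0.3637, 0.2178]
ee_rot: [[-0.987, -0.161, 0.017], [-0.16, 0.986, 0.039], [-0.023, 0.036, -0.999]]
contact_force: [0.9, 0.2, 0.2]
grip_width: 0.264
```

Call:
{"api": "apply_moves", "payload": {"rows": [[0,0,0,0,1],[0,0,0,0,0.62],[0,0,0,0,0.62],[0,0,0,0,0.62],[0,0,0,0,0.62]]}}

```text
clock: 27.72
tool_pos: [0.478, 0.3624, 0.2204]
ee_rot: [[-0.987, -0.158, 0.022], [-0.157, 0.987, 0.041], [-0.028, 0.037, -0.999]]
contact_force: [0.1, 0.7, 0.5]
grip_width: 0.383
```

Call:
{"api": "apply_moves", "payload": {"rows": [[0,0,2.5,0,0.62],[0,0,3.5,0,0.5],[0,0,3,0,0.5]]}}

```text
clock: 27.97
tool_pos: [0.475, 0.3606, 0.3048]
ee_rot: [[-0.988, -0.157, 0.007], [-0.157, 0.987, 0.033], [-0.012, 0.032, -0.999]]
contact_force: [-0.0, 0.4, 0.5]
grip_width: 0.479
```

```bash
python3 - <<'E'
from h import *
look(z=.026);look("top")
a=save("top","t3.png")
# carton / slab crop
c=cv2.resize(a[140:360,430:640],None,fx=2.7,fy=2.7,interpolation=cv2.INTER_CUBIC);cv2.imwrite("pics/t3c.png",c[:,:,::-1])
E
```

```text
tcp [475.  360.6 304.8] yYaw 99.1 g 0.479
biscuit1 [ 46. 401.] 0.81 [636.4 179.4] [40. 26.] 6.8
biscuit1 [393. 236.] 0.79 [467.8 417.6] [64. 27.] 8.0
biscuit1 [ 2. 31.] 0.62 [368.2 157.8] [ 8. 26.] -2.2
tcp [476.8 361.6 309.8] yYaw 99.1 g 0.5
biscuit1 [389. 339.] 0.91 [343.7 -80.3] [30. 76.] -43.6
biscuit1 [349. 170.] 0.87 [690.1  -6.1] [77. 29.] 4.0
biscuit1 [264. 210.] 0.68 [613.4 170. ] [26. 76.] -5.8
biscuit1 [287. 343.] 0.66 [347.3 119. ] [75. 24.] 18.6
biscuit1 [372. 165.] 0.61 [700.3 -52.3] [76. 26.] 6.7
biscuit1 [225. 203.] 0.58 [619.9 247.7] [77. 25.] 4.6
```

View pics/t3c.png

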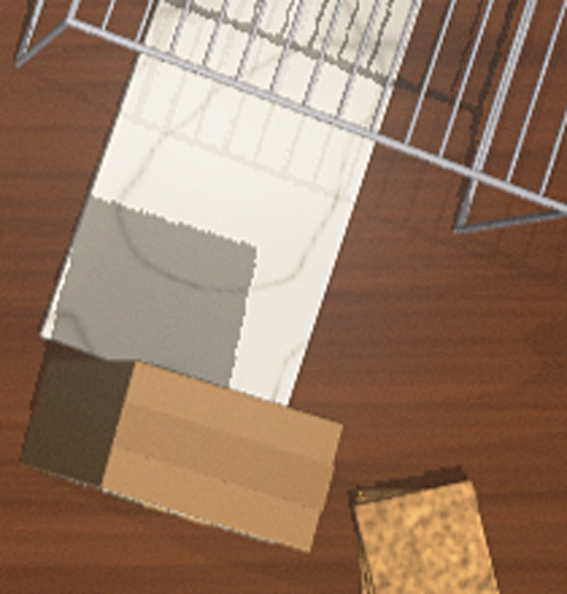

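The carton's top is at about (515,310) in the full image, and the slab runs up and to the right under the rack. One finger on the middle plate has been knocked to about (613,170), close to the limit, so I'll put it back.

Call:
{"api": "apply_moves", "payload": {"rows": [[1.9,-2.8,-0.4,-2.2,0.45],[1.9,-2.8,-0.4,-2.2,0.45],[1.9,-2.8,-0.4,-2.2,0.45],[1.9,-2.8,-0.4,-2.2,0.45],[1.9,-2.8,-0.4,-2.2,0.45]]}}

```text
clock: 28.63
tool_pos: [0.5665, 0.2198, 0.2739]
ee_rot: [[-1.0, 0.031, -0.001], [0.031, 0.999, 0.03], [0.002, 0.03, -1.0]]
contact_force: [0.2, -0.1, 0.4]
grip_width: 0.553
```

Call:
{"api": "apply_moves", "payload": {"rows": [[1.9,-2.8,-0.4,-2.2,0.45],[1.9,-2.6,-0.4,-1.5,0.45],[0,0,0,0,0.45],[0,0,0,0,0.45]]}}

```text
clock: 28.97
tool_pos: [0.6059, 0.1569, 0.2557]
ee_rot: [[-0.994, 0.107, -0.013], [0.107, 0.994, 0.028], [0.016, 0.026, -1.0]]
contact_force: [-1.4, 0.6, 0.6]
grip_width: 0.556
```

```bash
python3 - <<'E'
from h import *
look(z=.028);look(z=.028);save("wrist","w3.png");look("wrist","plate1",.012);print(np.round(bot.sense()["ee_rot"][:,2],3))
E
```

```text
tcp [605.9 156.9 255.7] yYaw 83.8 g 0.556
biscuit1 [345. 280.] 0.93 [612.9 174.2] [26. 76.] -6.2
biscuit1 [473. 262.] 0.59 [609.2 249.5] [57. 27.] 4.9
biscuit1 [ 46. 399.] 0.51 [665.6 -16.3] [ 4. 18.] -4.9
tcp [605.3 158.1 256.2] yYaw 83.9 g 0.551
biscuit1 [342. 282.] 0.8 [612.5 174.2] [26. 76.] -6.1
biscuit1 [472. 262.] 0.67 [608.5 249.5] [56. 27.] 5.0
biscuit1 [ 43. 401.] 0.53 [668.1 -15.2] [22.  5.] 1.5
tcp [605.4 159.3 257.9] yYaw 84.1 g 0.55
plate1 [434. 225.] 0.96 [599.6 238.6] [121. 133.] -78.0
plate1 [ 38. 339.] 0.57 [629.9 -17.8] [35. 17.] 83.5
plate1 [618.  43.] 0.55 [503.2 342.3] [66. 26.] 4.5
[-0.008  0.028 -1.   ]
```

View pics/w3.png

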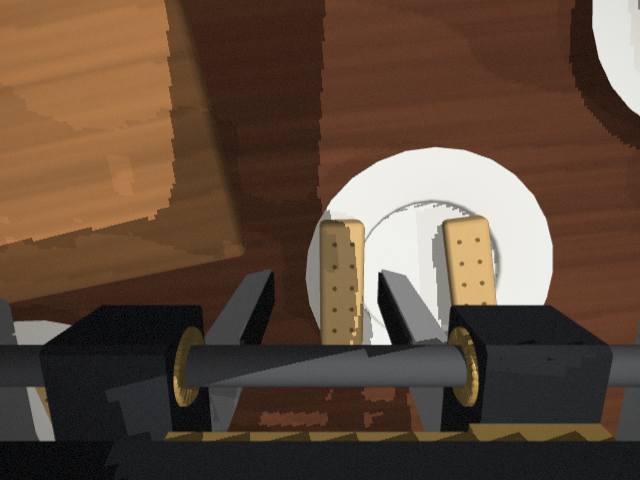

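Call:
{"api": "apply_moves", "payload": {"rows": [[0.6,0.8,-1,0,0.45],[0,0,-1.8,0,0.45],[0,0,-1,0,0.45],[0,0,0,0,0.45]]}}

```text
clock: 29.65
tool_pos: [0.6113, 0.1705, 0.222]
ee_rot: [[-0.995, 0.099, -0.003], [0.099, 0.995, 0.029], [0.006, 0.028, -1.0]]
contact_force: [-1.2, 0.3, -0.3]
grip_width: 0.549
```

Call:
{"api": "apply_moves", "payload": {"rows": [[0.1,-0.2,-0.4,0,0.45],[0,0,0,0,1],[0,0,0,0,1],[0,0,0,0,1],[0,0,0,0,1]]}}

```text
clock: 30.07
tool_pos: [0.6125, 0.169, 0.2195]
ee_rot: [[-0.995, 0.098, -0.001], [0.097, 0.995, 0.029], [0.004, 0.028, -1.0]]
contact_force: [-0.6, 0.1, -0.2]
grip_width: 0.303
```

Call:
{"api": "apply_moves", "payload": {"rows": [[0,0,0,0,1],[0,0,0,0,1],[0,0,0,0,1]]}}

```text
clock: 30.32
tool_pos: [0.6128, 0.1688, 0.2207]
ee_rot: [[-0.995, 0.098, 0.0], [0.098, 0.995, 0.029], [0.003, 0.029, -1.0]]
contact_force: [-0.4, 0.6, -0.8]
grip_width: 0.266
```

Call:
{"api": "apply_moves", "payload": {"rows": [[0,0,1.5,0,1],[0.3,1.4,0.5,3,1],[0.3,1.3,0,3,1],[0,0,0,0,1]]}}

```text
clock: 30.65
tool_pos: [0.6193, 0.1959, 0.2446]
ee_rot: [[-1.0, -0.009, -0.002], [-0.009, 1.0, 0.028], [0.002, 0.028, -1.0]]
contact_force: [-0.5, -1.2, -0.1]
grip_width: 0.267
```

Call:
{"api": "apply_moves", "payload": {"rows": [[0,0,-1.4,0,1],[0,0,-0.9,0,1],[0,0,-0.2,0,1],[0,0,0,0,1]]}}

```text
clock: 30.98
tool_pos: [0.6192, 0.195, 0.2188]
ee_rot: [[-1.0, -0.006, -0.001], [-0.006, 1.0, 0.028], [0.0, 0.028, -1.0]]
contact_force: [0.3, 0.4, 0.0]
grip_width: 0.268
```

Call:
{"api": "apply_moves", "payload": {"rows": [[0,0,0,0,0.62],[0,0,0,0,0.62],[0,0,0,0,0.62],[0,0,0,0,0.62],[0,0,2.5,0,0.62]]}}

```text
clock: 31.4
tool_pos: [0.6168, 0.1932, 0.2377]
ee_rot: [[-1.0, -0.003, -0.013], [-0.003, 1.0, 0.026], [0.013, 0.026, -1.0]]
contact_force: [-0.4, -0.4, -0.5]
grip_width: 0.379
```

Call:
{"api": "apply_moves", "payload": {"rows": [[0,0,3.5,0,0.5],[0,-3.5,3,0,0.5],[-1,-4,1,0,0.5],[-1,-4,0,0,0.5]]}}

```text
clock: 31.73
tool_pos: [0.5975, 0.0836, 0.3187]
ee_rot: [[-1.0, -0.013, -0.004], [-0.014, 1.0, 0.027], [0.004, 0.027, -1.0]]
contact_force: [0.9, -0.9, -0.0]
grip_width: 0.501
```

```bash
python3 - <<'E'
from h import *
look("top",z=.027);look("top",z=.027);look("top","plate1",.012)
a=save("top","t4.png");b=save("scene","s4.png")
# slab & carton geometry: white slab mask edges
for r in bot.masks_of("carton","scene")[:1]:
    print("carton scene",r["xy"],r["confidence"])
    ap=cv2.approxPolyDP(max(cv2.findContours(r["region"].astype(np.uint8),0,2)[0],key=cv2.contourArea),5,True)[:,0];print(ap.tolist())
bot.camera("top")
for n in("slab","carton"):
  for r in bot.masks_of(n,"top")[:2]:
    ap=cv2.approxPolyDP(max(cv2.findContours(r["region"].astype(np.uint8),0,2)[0],key=cv2.contourArea),3,True)[:,0];print(n,round(r["confidence"],2),ap.tolist())
for p in [(445,264),(537,289)]: print(p,np.round(pix2w("top",p,.01),3))
for p in [(480,274),(557,298),(545,344),(468,320)]: print("cartop",p,np.round(pix2w("top",p,.18),3))
for p in [(438,311),(447,266)]: print("carbot",p,np.round(pix2w("top",p,.0),3))
for p in [(456,148),(640,219)]: print("rack",p,np.round(pix2w("top",p,.126),3))
E
```

```text
tcp [597.5  83.6 318.7] yYaw 90.8 g 0.501
biscuit1 [140. 277.] 0.97 [474.9 413.8] [78. 29.] 8.4
biscuit1 [248. 205.] 0.75 [620.3 202.6] [75. 14.] 0.5
biscuit1 [227. 204.] 0.7 [621.1 248.7] [77. 27.] 2.6
biscuit1 [165. 274.] 0.64 [480.4 365.8] [77. 30.] 10.3
biscuit1 [375. 164.] 0.62 [700.2 -54.6] [77. 27.] 7.7
biscuit1 [122. 212.] 0.48 [610.5 464.4] [99. 68.] 75.7
tcp [597.   80.1 317.1] yYaw 90.3 g 0.498
biscuit1 [143. 276.] 0.93 [474.7 413.7] [74. 28.] 10.0
biscuit1 [373. 164.] 0.87 [701.5 -54.2] [78. 26.] 8.7
biscuit1 [225. 206.] 0.68 [620.1 247.8] [75. 25.] 3.4
biscuit1 [388. 340.] 0.58 [341.8 -80.6] [27. 76.] -43.2
biscuit1 [248. 206.] 0.56 [620.  201.6] [76. 18.] 5.5
tcp [597.1  83.3 315.6] yYaw 90.5 g 0.501
plate1 [234. 210.] 0.8 [618.7 245.9] [155. 114.] 0.4
plate1 [378. 161.] 0.58 [709.7 -51.5] [153. 106.] 28.3
plate1 [154. 276.] 0.56 [474.2 399.3] [152. 151.] 89.9
carton scene [133.3, 228.4] 0.58
[[87, 185], [76, 217], [100, 273], [169, 274], [175, 242], [159, 185]]
slab 0.72 [[481, 161], [445, 263], [465, 272], [481, 272], [535, 289], [567, 192]]
carton 0.94 [[448, 273], [438, 311], [499, 332], [545, 342], [554, 296], [480, 273]]
(445, 264) [ 0.498 -0.208  0.01 ]
(537, 289) [ 0.445 -0.402  0.01 ]
cartop (480, 274) [ 0.477 -0.216  0.18 ]
cartop (557, 298) [ 0.436 -0.349  0.18 ]
cartop (545, 344) [ 0.358 -0.324  0.18 ]
cartop (468, 320) [ 0.399 -0.193  0.18 ]
carbot (438, 311) [ 0.4   -0.194  0.   ]
carbot (447, 266) [ 0.494 -0.216  0.   ]
rack (456, 148) [ 0.713 -0.199  0.126]
rack (640, 219) [ 0.579 -0.544  0.126]
```

View pics/t4.png

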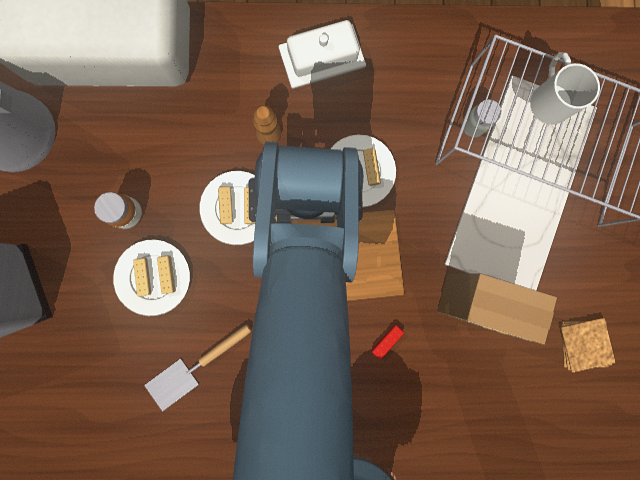

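All three plates now show two fingers each. At the carton, the slab's near-left corner is at (445,264) and the rack's front rail runs (456,148)–(640,218). That gives a slab yaw of about −20°, with its origin near (0.465, −0.302).

Call:
{"api": "apply_moves", "payload": {"rows": [[-3,-1.6,1.6,-2.9,0.2],[-3,-1.6,1.6,-2.9,0.2],[-3,-1.6,1.6,-2.9,0.2],[-3,-1.6,1.6,-2.9,0.2],[-3,-1.6,1.6,-2.9,0.2]]}}

```text
clock: 32.75
tool_pos: [0.4446, 0.0063, 0.388]
ee_rot: [[-0.97, 0.241, -0.019], [0.24, 0.97, 0.033], [0.026, 0.028, -0.999]]
contact_force: [0.1, -0.8, 0.7]
grip_width: 0.791
```

Call:
{"api": "apply_moves", "payload": {"rows": [[-3,-1.6,1.6,-2.9,0.2],[-3,-1.6,1.6,-2.9,0.2],[-0.4,-3.5,0,0,0.2],[-0.4,-3.5,0,0,0.2],[-0.4,-3.5,0,0,0.2]]}}

```text
clock: 33.17
tool_pos: [0.3647, -0.1299, 0.4274]
ee_rot: [[-0.943, 0.334, -0.002], [0.334, 0.942, 0.027], [0.011, 0.025, -1.0]]
contact_force: [0.7, -0.5, 0.9]
grip_width: 0.798
```

Call:
{"api": "apply_moves", "payload": {"rows": [[-0.6,-3.5,0,0,0.2],[-0.6,-3.5,0,0,0.2],[-0.6,-3.2,0,0,0.2],[0,0,0,0,0.2],[0,0,0,0,0.2]]}}

```text
clock: 33.58
tool_pos: [0.3435, -0.2405, 0.4296]
ee_rot: [[-0.941, 0.34, 0.003], [0.34, 0.94, 0.023], [0.005, 0.022, -1.0]]
contact_force: [0.2, 0.3, -0.4]
grip_width: 0.799
```

```bash
python3 - <<'E'
from h import *
s=bot.sense();print(np.round(s["tool_pos"],4),np.round(s["ee_rot"],3))
ex=np.array([.9415,-.337,0]);ey=np.array([.337,.9415,0]);O=np.array([.465,-.302,0])
im=save("top","t5.png").copy()
f=lambda x,y,z:tuple(int(round(v*1)) for v in w2pix("top",O+x*ex+y*ey+[0,0,z]))
cv2.polylines(im,[np.array([f(0,.1,.01),f(.44,.1,.01),f(.44,-.1,.01),f(0,-.1,.01)])],True,(255,0,0))
cv2.line(im,f(.195,.187,.126),f(.195,-.187,.126),(0,255,0))
C=np.array([.4175,-.2705,0])
for a,col in((-17,(0,0,255)),):
    t=np.radians(a);e=np.array([np.cos(t),np.sin(t),0]);n=np.array([-np.sin(t),np.cos(t),0])
    cv2.polylines(im,[np.array([[int(v) for v in np.round(w2pix("top",C+i*.0425*e+j*.07*n+[0,0,z]))] for i,j in((1,1),(1,-1),(-1,-1),(-1,1))]) for z in (0,.18)],True,col)
tip=np.array(s["tool_pos"])+.199*np.array(s["ee_rot"])[:,2]
cv2.circle(im,tuple(int(v) for v in w2pix("top",tip)),4,(255,0,255),1)
cv2.imwrite("pics/t5c.png",cv2.resize(im[60:380,400:640],None,fx=1.85,fy=1.85)[:,:,::-1]);print(tip)
E
```

```text
[ 0.3435 -0.2405  0.4296] [[-0.941  0.34   0.003]
 [ 0.34   0.94   0.023]
 [ 0.005  0.022 -1.   ]]
[ 0.34399713 -0.23603202  0.2306193 ]
```

View pics/t5c.png

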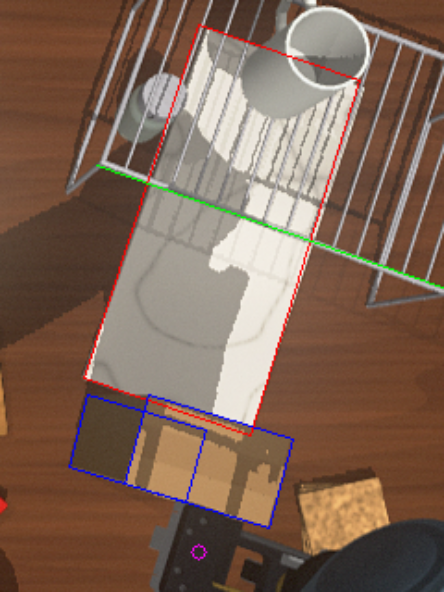

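The overlay fits: the red slab outline, green rack front and blue carton boxes all match the image. The fingertips are at (199,552), behind the carton.

Call:
{"api": "apply_moves", "payload": {"rows": [[-0.2,-0.6,-2,0,0.2],[0,0,-2.5,0,0.2],[0,0,-2.3,0,0.2],[0,0,-1,0,0.2],[0,0,0,0,0.2]]}}

```text
clock: 34.05
tool_pos: [0.3436, -0.2412, 0.3508]
ee_rot: [[-0.944, 0.33, 0.006], [0.33, 0.944, 0.019], [0.0, 0.02, -1.0]]
contact_force: [-0.2, -0.7, -0.0]
grip_width: 0.802
```

Call:
{"api": "apply_moves", "payload": {"rows": [[1.1,-0.5,0,0,0.2],[1.1,-0.4,0,0,0.2],[1.1,-0.4,0,0,0.2],[1.1,-0.4,0,0,0.2],[1.1,-0.4,0,0,0.2]]}}

```text
clock: 34.47
tool_pos: [0.4018, -0.2584, 0.3545]
ee_rot: [[-0.946, 0.323, 0.005], [0.323, 0.946, 0.019], [0.001, 0.019, -1.0]]
contact_force: [-1.4, 0.7, 0.9]
grip_width: 0.799
```

Call:
{"api": "apply_moves", "payload": {"rows": [[1.1,-0.4,0,0,0.2],[1.1,-0.4,0,0,0.2],[1.1,-0.4,0,0,0.2]]}}

```text
clock: 34.72
tool_pos: [0.4384, -0.269, 0.3591]
ee_rot: [[-0.948, 0.319, 0.008], [0.319, 0.948, 0.015], [-0.003, 0.017, -1.0]]
contact_force: [-0.6, -0.8, 0.3]
grip_width: 0.798
```

Call:
{"api": "apply_moves", "payload": {"rows": [[1.1,-0.4,-0.2,0,0.2],[1.1,-0.4,-0.2,0,0.2],[1.1,-0.4,-0.2,0,0.2],[1.1,-0.4,-0.2,0,0.2]]}}

```text
clock: 35.05
tool_pos: [0.4877, -0.283, 0.3576]
ee_rot: [[-0.95, 0.312, 0.014], [0.313, 0.95, 0.01], [-0.01, 0.014, -1.0]]
contact_force: [-0.8, -0.7, 0.4]
grip_width: 0.798
```

```bash
python3 - <<'E'
from h import *
save("scene","s6.png");a=cv2.imread("pics/s6.png");cv2.imwrite("pics/s6c.png",a[150:480,0:330])
E
```

```text
(no output)
```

View pics/s6c.png

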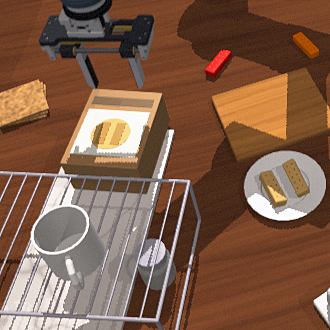

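The carton is on its back on the slab, picture side up, around (115,130) in this crop. Next I'll move behind it, drop lower and push.

Call:
{"api": "apply_moves", "payload": {"rows": [[-3.2,0.5,0,-0.5,0.2],[-3.2,0.5,0,-0.5,0.2],[-3.2,0.5,0,-0.5,0.2],[-0.8,0,0,0,0.2],[0,0,0,0,0.2]]}}

```text
clock: 35.52
tool_pos: [0.3846, -0.2651, 0.3615]
ee_rot: [[-0.944, 0.33, 0.019], [0.33, 0.944, 0.006], [-0.016, 0.012, -1.0]]
contact_force: [-0.6, 0.7, 0.8]
grip_width: 0.801
```

```bash
cat >> h.py <<'E'
ex=np.array([.9415,-.337,0]);ey=np.array([.337,.9415,0]);O=np.array([.465,-.302,0])
def tipslab():
    s=bot.sense();t=np.array(s["tool_pos"])+.199*np.array(s["ee_rot"])[:,2]
    print("tip slab",np.round([(t-O)@ex,(t-O)@ey,t[2]],4),"yYaw",round(float(np.degrees(np.arctan2(s["ee_rot"][1][1],s["ee_rot"][0][1]))),1))
def carton(z=.095):
    for r in bot.masks_of("carton","top")[:2]:
        c=max(cv2.findContours(r["region"].astype(np.uint8),0,1)[0],key=cv2.contourArea)[:,0]
        P=np.array([pix2w("top",p,z)-O for p in c]);Q=np.stack([P@ex,P@ey],1)*1000
        print("carton slabframe",round(r["confidence"],2),[np.round(v,1) for v in cv2.minAreaRect(Q.astype(np.float32))],np.round(Q.min(0)),np.round(Q.max(0)))
E
python3 - <<'E'
from h import *
tipslab();save("top","t7.png");carton()
E
```

```text
tip slab [-0.085   0.01    0.1626] yYaw 70.7
carton slabframe 0.68 [array([58.9, 25.6]), array([165.2, 191.4]), np.float64(87.0)] [-36. -61.] [155. 113.]
```

Call:
{"api": "apply_moves", "payload": {"rows": [[-0.2,0,-2.5,0,0.2],[0,0,-2.8,0,0.2],[0,0,-2.8,0,0.2],[0,0,-2,0,0.2],[0,0,0,0,0.2]]}}

```text
clock: 36.03
tool_pos: [0.3898, -0.2672, 0.2628]
ee_rot: [[-0.945, 0.325, 0.029], [0.325, 0.946, -0.004], [-0.029, 0.006, -1.0]]
contact_force: [0.3, 1.5, -0.0]
grip_width: 0.798
```

```bash
python3 - <<'E'
from h import *
tipslab();bot.camera("top");carton()
E
```

```text
tip slab [-0.0768  0.0087  0.0639] yYaw 71.1
carton slabframe 0.81 [array([58.1, 26. ]), array([163.6, 189.8]), np.float64(86.9)] [-37. -60.] [155. 111.]
```

Call:
{"api": "apply_moves", "payload": {"rows": [[1.2,-0.4,0,-0.5,0.2],[1.2,-0.5,0,-0.3,0.2],[1.2,-0.4,0,0,0.2],[1.2,-0.4,0,0,0.2],[1.2,-0.5,0,0,0.2]]}}

```text
clock: 36.55
tool_pos: [0.4555, -0.2921, 0.2744]
ee_rot: [[-0.941, 0.337, 0.037], [0.336, 0.942, -0.014], [-0.039, -0.001, -0.999]]
contact_force: [-1.6, 1.3, -2.1]
grip_width: 0.797
```

Call:
{"api": "apply_moves", "payload": {"rows": [[1.2,-0.4,0,0,0.2],[1.2,-0.5,0,0,0.2],[1.2,-0.4,0,0,0.2],[1.2,-0.4,0,0,0.2],[1.2,-0.5,0,0,0.2]]}}

```text
clock: 36.97
tool_pos: [0.5217, -0.3157, 0.283]
ee_rot: [[-0.942, 0.333, 0.039], [0.332, 0.943, -0.019], [-0.043, -0.005, -0.999]]
contact_force: [-0.7, 0.4, -0.4]
grip_width: 0.8
```

```bash
python3 - <<'E'
from h import *
tipslab();bot.camera("top");carton()
E
```

```text
tip slab [0.0665 0.0052 0.0841] yYaw 70.5
carton slabframe 0.72 [array([ 96.9, 355.6]), array([72.1, 25.3]), np.float64(26.7)] [ 62. 330.] [132. 379.]
carton slabframe 0.62 [array([132.5,  29.1]), array([164.3, 146.6]), np.float64(89.5)] [ 60. -54.] [206. 111.]
```

Call:
{"api": "apply_moves", "payload": {"rows": [[-0.5,0.2,-1,0,0.2],[0,0,-1.2,0,0.2],[0.8,-0.3,-0.2,0,0.2],[1.2,-0.4,-0.1,0,0.2],[1.2,-0.5,-0.1,0,0.2]]}}

```text
clock: 37.48
tool_pos: [0.5478, -0.3254, 0.2576]
ee_rot: [[-0.942, 0.333, 0.038], [0.332, 0.943, -0.02], [-0.042, -0.006, -0.999]]
contact_force: [-3.3, 2.2, 2.5]
grip_width: 0.8
```

Call:
{"api": "apply_moves", "payload": {"rows": [[1.2,-0.4,-0.1,0,0.2],[1.2,-0.5,-0.1,0,0.2],[0,0,0,0,0.2]]}}

```text
clock: 37.73
tool_pos: [0.5725, -0.3347, 0.2536]
ee_rot: [[-0.943, 0.332, 0.031], [0.332, 0.943, -0.016], [-0.035, -0.005, -0.999]]
contact_force: [0.2, -0.0, 0.6]
grip_width: 0.803
```

```bash
python3 - <<'E'
from h import *
tipslab();bot.camera("top");carton()
E
```

```text
tip slab [0.1192 0.0045 0.0547] yYaw 70.6
carton slabframe 0.86 [array([261. ,  28.5]), array([102.2, 166.3]), np.float64(0.1)] [210. -55.] [312. 112.]
```

Call:
{"api": "apply_moves", "payload": {"rows": [[1.2,-0.4,0,0,0.2],[1.2,-0.5,0,0,0.2],[0.6,-0.2,0,0,0.2],[0,0,0,0,0.2]]}}

```text
clock: 38.17
tool_pos: [0.599, -0.3441, 0.2521]
ee_rot: [[-0.943, 0.333, 0.022], [0.333, 0.943, -0.011], [-0.025, -0.003, -1.0]]
contact_force: [0.1, 0.0, 0.4]
grip_width: 0.797
```

Call:
{"api": "apply_moves", "payload": {"rows": [[-2.5,0.9,0,0,0.2],[-3.4,1.3,0,0,0.2],[-3.4,1.3,1,0,0.2],[-2,0.5,3.5,0,0.2],[-2,0.5,3.5,0,0.2]]}}

```text
clock: 38.58
tool_pos: [0.4595, -0.2947, 0.3243]
ee_rot: [[-0.943, 0.332, 0.015], [0.332, 0.943, -0.002], [-0.015, 0.003, -1.0]]
contact_force: [-0.1, -0.4, 1.3]
grip_width: 0.797
```

Call:
{"api": "apply_moves", "payload": {"rows": [[-2,0,3,0,0.2],[0,0,3,0,0.2],[0,0,2,0,0.2],[0,0,0,0,0.2],[0,0,0,0,0.2]]}}

```text
clock: 39.0
tool_pos: [0.4328, -0.2914, 0.4131]
ee_rot: [[-0.942, 0.335, 0.025], [0.335, 0.942, -0.011], [-0.027, -0.002, -1.0]]
contact_force: [-0.1, -0.2, -0.7]
grip_width: 0.806
```

```bash
python3 - <<'E'
from h import *
tipslab();look("top",z=.027);carton();look("top",z=.027);look("top","plate1",.012)
bot.camera("top")
for n in("jam_jar","pepper_mill"):
    for r in bot.pinpoint(n,"top")[:1]: print(n,np.round(pix2w("top",r["xy"],0),3))
im=save("top","t9.png"); b=save("scene","s9.png")
# predicted outline of carton lying, near face x0
im=im.copy()
f=lambda x,y,z:[int(v) for v in np.round(w2pix("top",O+x*ex+y*ey+np.array([0,0,z])))]
for x0 in(.155,): cv2.polylines(im,[np.array([f(x0,.08,.095),f(x0,-.06,.095),f(x0+.18,-.06,.095),f(x0+.18,.08,.095)])],True,(255,0,0))
cv2.imwrite("pics/t9c.png",cv2.resize(np.hstack([im[40:380,100:640]]),None,fx=1.45,fy=1.45)[:,:,::-1])
E
```

```text
tip slab [-0.0286 -0.0013  0.2141] yYaw 70.4
tcp [ 432.8 -291.4  413.1] yYaw 70.4 g 0.806
biscuit1 [351. 170.] 0.95 [691.5  -5.8] [77. 30.] 2.5
biscuit1 [141. 280.] 0.91 [475.9 414. ] [76. 29.] 7.0
biscuit1 [226. 202.] 0.86 [621.2 248.3] [74. 22.] 5.8
biscuit1 [166. 274.] 0.84 [479.9 366.5] [76. 29.] 6.8
biscuit1 [370. 165.] 0.69 [701.4 -53.9] [78. 28.] 7.0
biscuit1 [390. 340.] 0.69 [341.8 -80.5] [27. 74.] -43.2
biscuit1 [252. 203.] 0.68 [620.3 197.5] [75. 25.] 0.5
biscuit1 [290. 341.] 0.64 [346.7 119.3] [77. 25.] 17.4
carton slabframe 0.79 [array([272.6,  27.8]), array([124.1, 164.5]), np.float64(0.5)] [211. -55.] [335. 110.]
carton slabframe 0.63 [array([121.4, 317.9]), array([70.7, 23. ]), np.float64(29.4)] [ 87. 294.] [155. 343.]
tcp [ 433.  -291.4  411.1] yYaw 70.5 g 0.802
biscuit1 [165. 276.] 0.94 [478.4 366. ] [77. 30.] 7.1
biscuit1 [226. 202.] 0.92 [622.1 247.8] [79. 27.] 3.8
biscuit1 [250. 204.] 0.87 [621.3 197.5] [77. 29.] 0.3
biscuit1 [372. 165.] 0.85 [702.3 -54.2] [77. 25.] 8.5
biscuit1 [287. 341.] 0.85 [345.4 118.5] [75. 25.] 15.5
biscuit1 [389. 339.] 0.76 [342.3 -81. ] [27. 75.] -43.3
biscuit1 [351. 172.] 0.69 [691.3  -6.8] [77. 28.] 6.5
biscuit1 [142. 276.] 0.6 [474.6 414.6] [73. 27.] 7.7
tcp [ 433.1 -291.5  410.7] yYaw 70.5 g 0.799
plate1 [239. 210.] 0.83 [618.5 226.5] [152. 155.] -63.3
plate1 [361. 167.] 0.65 [696.9 -29.5] [154. 153.] 50.9
plate1 [152. 278.] 0.62 [474.3 400.1] [152. 150.] 45.4
jam_jar [0.608 0.451 0.   ]
pepper_mill [ 0.775  0.158 -0.   ]
```

View pics/t9c.png

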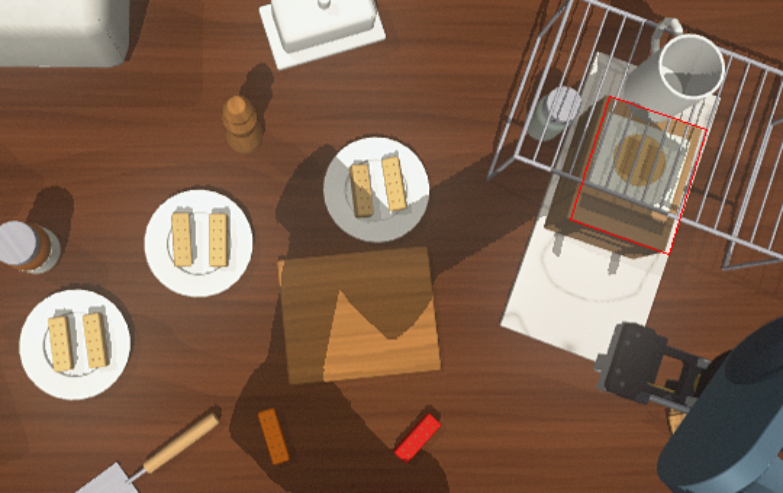

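View pics/s9.png

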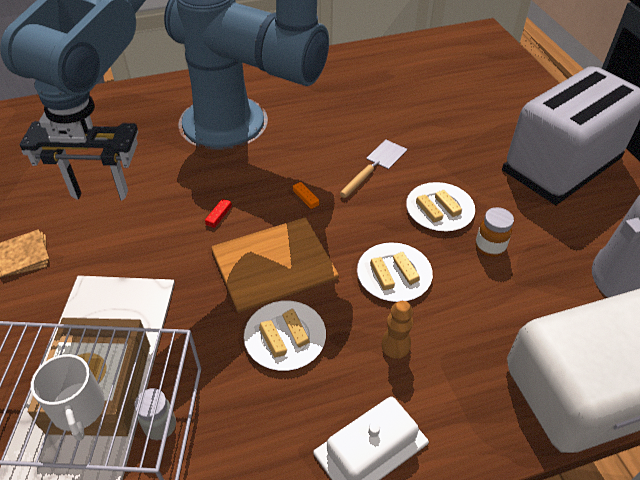

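Every plate holds two fingers, the board is empty, and the carton outline fits at about (640,175), picture up under the rack. Handing in.

```bash
python3 -c "
from bench import bot
print(bot.finish_job())"
```

```text
the job is handed in; nothing more can be done
None
```

The job is done and handed in at about 39 s on the robot's clock. No verdict came back.

**Shortbread:** I dealt the six fingers round the three plates, one each and then a second each. My first grasp closed too late and missed without moving anything, so I repeated it. One finger on the middle plate was knocked about 3.5 cm aside, towards its rim. I picked it up and put it back.

**Carton:** I tipped it over the slab's edge onto its back, picture side up. I then slid it along the slab under the rack.

**Last checks, from the camera:**
- **Fingers:** the board is empty and each plate holds two fingers, about 22–34 mm from the plate's centre. The limit is 60 mm.
- **Carton:** its middle is about 50 mm past the rack's front edge and about 10 mm off the centre line. It lies straight to within a degree or two.
- **Jar and mill:** they read within about 9 mm of where they started, which is roughly the network's accuracy.
- **Gripper:** it was touching nothing.

**Not confirmed:** I could not see whether the two-per-plate step counted just before the finger was knocked or only after I put it back. Either way it was met after the one-per-plate step. No check disagreed at the end.

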